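# Unload the jar shaker with the left-hand clamp knob

### The job

The shaking run is over: pull the red parking knob on the shaker's front out to its detent, undo the red wing knob all the way to its stop (left-hand thread: it loosens clockwise), and turn the hold-down bar crosswise by its green handle, so that the handle points towards the robot. Then stand every red-capped jar upright in the blue spill tray. When all are out, turn the bar back along the platform, tighten the wing knob again to its stop, and last of all push the parking knob fully home; leave the other things on the bench where they are.

Things in the scene. Friction and masses are not known exactly. Their poses are not given: they have to be found in the camera images.
- park_knob (a joint): parking knob: red push-pull knob on the lower right of the shaker's front panel (right as the robot sees it). Value in m: 0 = fully in, 0.015 = pulled out to its detent and stop (platform parked). A spring detent snaps it to whichever end is nearer; about 6 N to move it, and it stays at either end.
- park_grip (a point): centre of the parking knob's round head (27 mm across, 24 mm long along its stem, level, 41 mm above the bench; 30 mm in front of the panel when pushed in). It moves with the knob. Its x axis points level into the shaker, so the knob is pulled along its -x. The shaker's platform edge begins 45 mm behind this point, its rim 98 mm above the bench. There is room for fingers on both sides of and above the head.
- wing_knob (a joint): wing knob on the shaker's centre post. Value in rad: 0 = tight, 4.2 = fully loose, at its stop. Left-hand thread: the value grows when the knob is turned CLOCKWISE seen from above. It takes about 0.15 N m, stays where it is left, and rises 2.6 mm per rad (11 mm in all), lifting the hold-down bar with it.
- knob_grip (a point): on the wing knob's vertical axis, at the height to grip it. The wing is an upright red plate 56 mm long, 14 mm thick, 28 mm high (from 16 mm below to 12 mm above this point); its length runs along this frame's x, so it is gripped across y. z up. Below the wing is a black hub 34 mm across; the bar's top lies 32 mm below this point.
- clamp_bar (a joint): hold-down bar, an aluminium channel 370 mm long and 58 mm wide that turns about the centre post. Value in rad: 0 = along the platform, over the jars; 1.57 = crosswise, its green handle towards the robot; stop at 1.65. It grows clockwise seen from above. Flanges on its long edges reach 5 mm below the jars' cap tops while clamped, so it can be turned only once the wing knob is loose. It turns stiffly (about 0.12 N m) and stays where it is left.
- bar_grip (a point): middle of the round upright green handle (16 mm across, 38 mm high, from 26 mm below to 12 mm above this point) near one end of the bar, 135 mm from the wing knob's axis. It moves with the bar and rises with it.
- platform_mid (a point): on the shaker's post axis, on the platform's rubber mat (88 mm above the bench). x points away from the robot side, y along the platform, z up. The mat measures 238 mm (x) by 378 mm (y), with a rim 10 mm high along its long sides and end plates 40 mm high. The jars stand in a row along y, at about -158, -100, 100 and 158 mm from the post; the shaker's housing is 280 by 400 mm. The post is 20 mm thick with a 30 mm foot.
- jar1_mid (a point): centre of an amber wide-neck sample jar with red screw cap: 70 mm high, body 50 mm across, cap 48 mm across over the top 18 mm; this point is 35 mm above its base, z up along it. 0.13 kg, hidden variation. None when this jar is absent (2 to 4 are present).
- jar2_mid (a point): centre of an amber wide-neck sample jar with red screw cap: 70 mm high, body 50 mm across, cap 48 mm across over the top 18 mm; this point is 35 mm above its base, z up along it. 0.13 kg, hidden variation. None when this jar is absent (2 to 4 are present).
- jar3_mid (a point): centre of an amber wide-neck sample jar with red screw cap: 70 mm high, body 50 mm across, cap 48 mm across over the top 18 mm; this point is 35 mm above its base, z up along it. 0.13 kg, hidden variation. None when this jar is absent (2 to 4 are present).
- jar4_mid (a point): centre of an amber wide-neck sample jar with red screw cap: 70 mm high, body 50 mm across, cap 48 mm across over the top 18 mm; this point is 35 mm above its base, z up along it. 0.13 kg, hidden variation. None when this jar is absent (2 to 4 are present).
- spill_tray_in (a point): centre of the inner floor of the blue spill tray, a shallow tub (4 mm above the bench), fixed. Inside 242 mm along its x by 212 mm along its y, walls 4 mm thick, rim 40 mm above the bench.
- wash_bottle: white wash bottle with green cap, 60 mm across, 160 mm high with its spout; origin under its centre. Leave alone.
- beaker: glass beaker, 68 mm across, 75 mm high; origin under its centre. Leave alone.
- weighing_dish: aluminium weighing dish, 66 mm across, 12 mm high; origin under its centre. Leave alone.
- spare_cap: loose green screw cap, 39 mm across, 22 mm high; origin under its centre. Leave alone.
- spatula: flat steel spatula, 185 mm long along its x, 4 mm thick; origin under its handle's middle. Leave alone.
- vial_block: green block with eight small vials, 130 by 70 mm, 58 mm high; origin under its centre. Leave alone.

How it is judged:
By the outcome, as a careful person would: the job done as asked, in the order asked, and still so for the second after the job is handed in, with the robot touching nothing.
Of jar1, jar2, jar3, jar4 only 2 to 4 are there at a start; the rules pass over those that are not, and their reading is None.
At some moment in a run one of jar1, jar2, jar3, jar4 may be knocked a few centimetres aside while the robot is not near it.
Once in a run the grip may slacken for a moment while it holds something.
It also fails if it takes over 210 s, if anything falls off the work surface, if the arm or the gripper's body presses on something with over 40 N, if the wrist force passes 120 N, or if a joint passes its speed limit or range.

### The arm

A 6-joint arm with a two-finger parallel gripper is mounted at the origin on the work surface. World frame = base frame: x ahead of the robot, y to its left, z up, the work surface at z = 0. Lengths are in m, angles in rad, forces in N, time in s.
With the tool pointing down it reaches from about 0.225 to 0.875 m from the base axis. Payload 3.4 kg.
Tool frame: the origin (TCP) lies midway between the tips of the shut fingers; the grasp point (between the pads) lies 19 mm behind it (manip.grasp_offset is the distance from the TCP to the grasp point, in m); x points along the fingers, y is the direction in which the jaws open and shut, and the axes are right-handed (so a half turn about x gives the same grasp; the last joint's range is limited). The gripper opens to 85 mm and grips with 20 to 120 N. Pads are 22 mm wide; open, the fingers measure 114 mm over their backs; the gripper's body (76 mm by 85 mm) begins 54 mm behind the grasp point. The pads swing forward as they close: fully open they stand 13 mm farther back than shut.
Start: joints at [1.2, 0.276, 1.505, -0, 1.361, -0.121], TCP at [0.142, 0.557, 0.203] pointing down, gripper open.
Joint ranges: [-2.89, 2.89], [-0.75, 2.08], [0.22, 2.7], [-1.18, 4.32], [0.11, 2.71], [-2.7, 2.7]. Speed limits (rad/s): [2.57, 2.57, 3.14, 3.14, 3.14, 3.14].

### API

Orientations are given as a unit quaternion [w, x, y, z].
In Python, from rig import manip gives the robot as it stands.
- The arm moves only by the shell command python3 -m creep 'ROWS' [OPENING] [FORCE]. ROWS is a JSON object of lists of equal length, an entry for each row: "delta_pos": the shift along the tool's x, y, z in cm, a list of three; "dr": the turn, a rotation vector about the tool's x, y, z in rad, a list of three. In form: {"delta_pos": [[dx, dy, dz], ...], "dr": [[rx, ry, rz], ...]}. A call has 1 to 10 rows; each row is the pose to reach, as a shift and turn from the pose commanded when the call began, along the tool's axes at that moment; what a row does not reach only later rows make up. A row lasts 1/10 s, in which the tool goes at most 50 mm and 8.59 degrees, less where a joint would pass 70% of its speed; a pose out of reach is approached as far as the arm can. A call with a gripper value outside its range is refused whole. OPENING is the opening, from -1 (shut) to 1 (fully open), set as the call begins (- or left out, the last holds). The fingers move at their own pace and stop on an object; FORCE is the grip in N (left out, the last holds). Time passes only in rows, so rows that repeat a pose let the fingers close. It gives the time, the measured TCP pose, the force and the opening at its end, in the units of the state.
- manip.get_state(): the state, without advancing time (a new reading comes with each control period).
- manip.get_image(name): name is "scene" or "top" or "wrist"; returns a dict with "pixels" (400x640x3 uint8, blue, green, red), "depth" (400x640 float32, m along the optical axis (not along the pixel's ray), 0 where there is no reading), "intrinsics" (3x3 intrinsics, pixels), "rvec" (rotation vector, rad) and "tvec" (3), from world to camera coordinates, as OpenCV has them. Camera axes: x right, y down, z forward; pixel columns grow to the right and rows downward; lengths in m; the calibration is good to about 2 mm. A picture is of the moment at which its call begins.
- manip.sign_off(): hands the job in, once; it reports no verdict.
The state is a dict: "clock": time; "qpos": joint angles; "qd": joint speeds; "effort": joint torques, N m; "position": TCP position; "ee_rot": TCP orientation; "contact_force": force on the tool from outside, world axes, zero at the start; "moment": the same for the moment, N m; "width": finger opening in m.
Only numpy, scipy, OpenCV 4.12 (cv2) and the standard library are available. Lean on these libraries where they do the work, as an engineer would, in place of code of your own. Each camera call takes 0.05 s, during which the arm holds its last target. There are 200 camera calls.

## Working session

There is one attempt and no reset: what is moved stays moved. The work goes in short steps, Python scripts to look and compute and a shell command to move; the robot and the scene stay as the last step left them, time stands still between calls to the robot, and variables do not carry over. Pictures are saved under pics/ and viewed, about 12 in all and at most 16, crops included, and the job is handed in when it is done.

```bash
mkdir -p pics; ls
cat > h.py <<'E'
import numpy as np, cv2
from scipy.spatial.transform import Rotation as R
from rig import manip
def snap(name,fn=None,crop=None,scale=1):
    im=manip.get_image(name); np.savez('last_%s.npz'%name,**im)
    if fn:
        p=im['pixels']
        if crop: p=p[crop[1]:crop[3],crop[0]:crop[2]]
        cv2.imwrite('pics/'+fn,cv2.resize(p,None,fx=scale,fy=scale,interpolation=cv2.INTER_CUBIC))
    return im
def cloud(im):
    d=im['depth'];K=im['intrinsics'];v,u=np.mgrid[:400,:640]
    c=np.stack([(u-K[0,2])/K[0,0]*d,(v-K[1,2])/K[1,1]*d,d],-1)
    M=cv2.Rodrigues(np.array(im['rvec'],float))[0]
    w=(c-np.ravel(im['tvec']))@M; w[d==0]=np.nan
    return w
def st():
    s=manip.get_state();q=s['ee_rot'];r=R.from_quat([q[1],q[2],q[3],q[0]])
    return s,np.array(s['position']),r
# plan: to target TCP pos and orientation (tool x dir, tool y dir) -> delta in tool cm and rotvec
def plan(pos,xd=None,yd=None):
    s,p,r=st()
    d=r.inv().apply(np.array(pos)-p)*100
    out='dpos_cm %s'%np.round(d,2)
    if xd is not None:
        xd=np.array(xd,float);xd/=np.linalg.norm(xd);yd=np.array(yd,float);yd-=xd*(yd@xd);yd/=np.linalg.norm(yd)
        T=R.from_matrix(np.stack([xd,yd,np.cross(xd,yd)],1))
        out+=' dr %s'%np.round((r.inv()*T).as_rotvec(),3)
    print(out)
E
python3 - <<'E'
from h import *
snap('scene','s0.png');snap('top','t0.png')
s,p,r=st();print(s['clock'],p,r.as_matrix().round(3),s['contact_force'],s['width'])
E
```

```text
pics
0.1 [0.14197954 0.55667446 0.20233399] [[-0.001  0.247  0.969]
 [-0.002  0.969 -0.247]
 [-1.    -0.002 -0.   ]] [-0.32570507  0.29798289  0.64146114] 0.08519187544507227
```

View pics/s0.png

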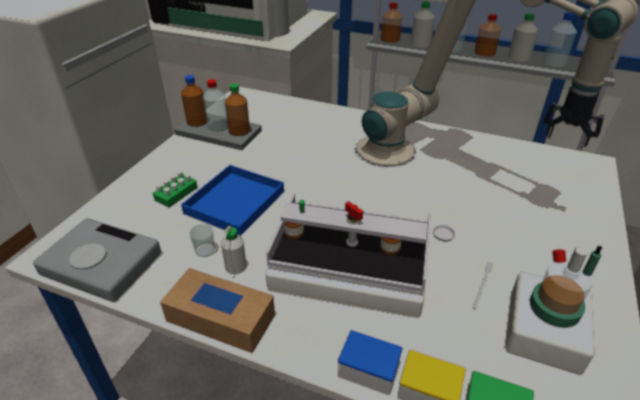

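View pics/t0.png

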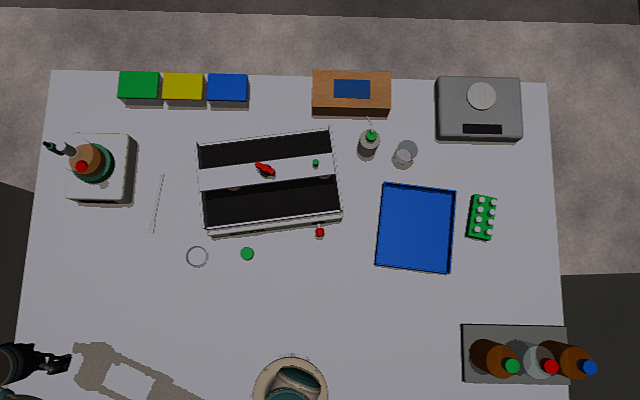

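The scene view shows the shaker in the middle, the bar handle (302,206), the wing (354,211), and jars at (293,228) and (390,243). In the top view the handle is at (316,163), the wing at (265,169), the park knob at (320,232), and the tray spans (375–455,183–273).

Run:
```python
from h import *
t=dict(np.load('last_top.npz'));s=dict(np.load('last_scene.npz'))
for n,im in(('top',t),('scene',s)):
    w=cloud(im);hsv=cv2.cvtColor(im['pixels'],cv2.COLOR_BGR2HSV);H,S,V=[hsv[...,i].astype(int) for i in range(3)]
    red=((H<8)|(H>172))&(S>150)&(V>80);gr=(H>45)&(H<80)&(S>130)&(V>60);bl=(H>100)&(H<125)&(S>150);amb=(H>=8)&(H<22)&(S>120)
    for c,m in(('red',red),('green',gr),('blue',bl),('amber',amb)):
        k,l,stt,cen=cv2.connectedComponentsWithStats(m.astype(np.uint8))
        for i in range(1,k):
            if stt[i,4]<12: continue
            P=w[l==i];P=P[~np.isnan(P[:,0])]
            if len(P)==0: continue
            q=np.median(P,0)
            if abs(q[1])<.5 and .2<q[0]<.85: print(n,c,cen[i].round(1),stt[i,4],'med',q.round(3),'min',P.min(0).round(3),'max',P.max(0).round(3))
            if n=='top' and c=='blue' and stt[i,4]>3000:
                Q=P[P[:,2]<.02]; print('  floor box',cv2.minAreaRect(Q[:,:2].astype(np.float32)))
    if n=='top':
        P=w.reshape(-1,3);Q=P[(P[:,2]>.08)&(P[:,2]<.2)&(abs(P[:,1]-.1)<.35)&(P[:,0]<.8)&(P[:,0]>.35)]
        for lo,hi in((.08,.093),(.093,.11),(.11,.145),(.145,.175),(.175,.19),(.19,.25)):
            q=Q[(Q[:,2]>lo)&(Q[:,2]<=hi)];
            if len(q)>5: print(lo,len(q),q.min(0).round(3),q.max(0).round(3),cv2.minAreaRect(q[:,:2].astype(np.float32)),np.median(q[:,2]))
        for u,v in((265,169),(316,163),(320,232),(240,172),(300,165),(330,160),(205,180),(270,210),(204,146),(330,130),(341,214),(206,228)): print(u,v,w[v,u].round(3))
def crop(im,a,fn,k):
    p=im['pixels'][a[1]:a[3],a[0]:a[2]];cv2.imwrite('pics/'+fn,cv2.resize(p,None,fx=k,fy=k,interpolation=cv2.INTER_CUBIC))
a=cv2.resize(t['pixels'][110:265,180:350],None,fx=4,fy=4,interpolation=2)[:, :680]
b=cv2.resize(s['pixels'][180:310,255:445],None,fx=4,fy=4,interpolation=2)
cv2.imwrite('pics/c1.png',cv2.resize(b,(760,520)))
```

```text
top red [264.4 167.3] 112 med [0.611 0.08  0.212] min [0.595 0.055 0.088] max [0.66  0.113 0.218]
top red [319.4 231.6] 60 med [ 0.462 -0.069  0.051] min [ 0.452 -0.08   0.042] max [ 0.474 -0.06   0.063]
top green [371.2 135.3] 71 med [ 0.731 -0.21   0.133] min [ 0.72  -0.229  0.096] max [ 0.751 -0.196  0.137]
top green [315.2 161.5] 20 med [ 0.631 -0.052  0.204] min [ 0.625 -0.058  0.2  ] max [ 0.639 -0.047  0.209]
top green [246.4 252.9] 126 med [0.397 0.144 0.022] min [0.38  0.127 0.007] max [0.415 0.16  0.029]
top blue [415.6 227.5] 6281 med [ 0.486 -0.362  0.004] min [ 0.351 -0.487 -0.007] max [ 0.627 -0.233  0.05 ]
  floor box ((0.49142709374427795, -0.3660193085670471), (0.2242901474237442, 0.25295546650886536), 83.66716003417969)
0.08 7520 [ 0.458 -0.239  0.08 ] [0.758 0.287 0.093] ((0.6214924454689026, 0.009793967008590698), (0.251385897397995, 0.5268545746803284), 8.846638679504395) 0.08785018569424952
0.093 1057 [ 0.457 -0.238  0.093] [0.762 0.287 0.11 ] ((0.6211796402931213, 0.012698739767074585), (0.25168555974960327, 0.5291520357131958), 8.868009567260742) 0.09741010660
[... 1224 characters left out ...]
.197] min [ 0.632 -0.058  0.174] max [ 0.643 -0.05   0.205]
scene green [231.7 233. ] 77 med [ 0.74  -0.208  0.13 ] min [ 0.62  -0.29   0.014] max [ 0.754 -0.197  0.135]
scene blue [233.1 198.6] 3891 med [ 0.482 -0.368  0.003] min [ 0.352 -0.482 -0.007] max [ 0.627 -0.237  0.041]
scene amber [292. 225.] 59 med [ 0.657 -0.073  0.133] min [ 0.642 -0.096  0.127] max [ 0.664 -0.058  0.143]
scene amber [293.9 236.4] 53 med [ 0.658 -0.069  0.094] min [ 0.629 -0.097  0.083] max [ 0.665 -0.055  0.101]
scene amber [390.5 240.5] 68 med [0.617 0.179 0.133] min [0.603 0.157 0.125] max [0.624 0.199 0.144]
scene amber [389.1 251.8] 59 med [0.617 0.181 0.093] min [0.593 0.152 0.084] max [0.625 0.201 0.1  ]
```

View pics/c1.png

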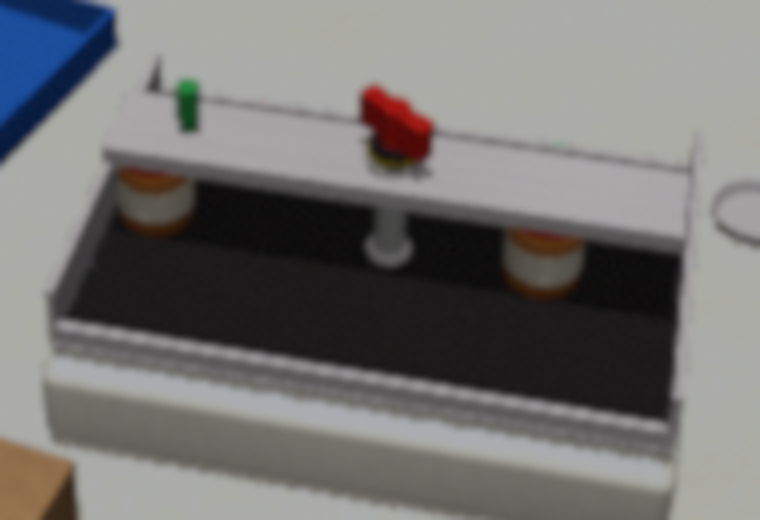

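The crop shows only two jars under the bar, at crop (155,200) and (545,262), with the post bare between them. The wing lies diagonally. I'll refine yaw, wing angle and the plan for the parking knob.

Run:
```python
from h import *
for n in('top','scene'):
    im=dict(np.load('last_%s.npz'%n));w=cloud(im);hsv=cv2.cvtColor(im['pixels'],cv2.COLOR_BGR2HSV)
    P=w.reshape(-1,3);c=hsv.reshape(-1,3)
    b=P[(P[:,2]>.158)&(P[:,2]<.172)&(P[:,0]>.54)&(P[:,0]<.69)&(P[:,1]>-.13)&(P[:,1]<.28)&(c[:,1]<60)]
    for _ in range(3):
        v=np.linalg.svd(b[:,:2]-b[:,:2].mean(0),full_matrices=False)[2][0];m=b[:,:2].mean(0)
        b=b[abs((b[:,:2]-m)@[-v[1],v[0]])<.034]
    v=v*np.sign(v[1]);print(n,'bar dir',np.arctan2(-v[0],v[1]),cv2.minAreaRect(b[:,:2].astype(np.float32)),np.median(b[:,2]))
    r=P[(((c[:,0]<8)|(c[:,0]>172))&(c[:,1]>120)&(c[:,2]>60))&(P[:,2]>.197)&(P[:,0]<.7)&(P[:,0]>.5)&(abs(P[:,1])<.2)]
    m=r[:,:2].mean(0);v=np.linalg.svd(r[:,:2]-m,full_matrices=False)[2][0];print('wing',len(r),m,np.arctan2(v[1],v[0])%np.pi,cv2.minAreaRect(r[:,:2].astype(np.float32)),r[:,2].max(),np.percentile(r[:,2],80))
yaw=.15;ex=np.array([np.cos(yaw),np.sin(yaw),0]);ey=np.array([-ex[1],ex[0],0]);t=.35
xd=ex*np.sin(t)-np.array([0,0,np.cos(t)]);pk=np.array([.463,-.070,.041])
for h in(.14,0): plan(pk+xd*.019-xd*h-ex*.003*0,xd,ey)
```

```text
top bar dir 0.15672778658562384 ((0.6108309030532837, 0.08179177343845367), (0.0633191391825676, 0.37117040157318115), 9.053387641906738) 0.1668550712731767
wing 113 [0.60974935 0.07940977] 1.1185339151859628 ((0.6096334457397461, 0.07966345548629761), (0.05300702899694443, 0.016063181683421135), 62.27410888671875) 0.2175860582614996 0.21368603541683695
scene bar dir 0.16358926215263034 ((0.6158035397529602, 0.07650189846754074), (0.0640110969543457, 0.3703010380268097), 8.836997032165527) 0.16483431621666383
wing 141 [0.61844879 0.07978228] 1.1248506896306787 ((0.6160809397697449, 0.07778462767601013), (0.053991660475730896, 0.01707036979496479), 63.250274658203125) 0.2130262632221421 0.2103411081844121
dpos_cm [  4.85 -54.39  42.78] dr [-0.395 -0.346  0.072]
dpos_cm [ 17.99 -52.5   47.2 ] dr [-0.395 -0.346  0.072]
```

```bash
python3 -m creep '{"delta_pos": [[4.8,-27,21],[4.8,-27,21],[4.8,-27,21],[4.8,-27,21],[4.8,-27,21],[4.8,-27,21],[4.8,-27,21],[4.8,-27,21]], "dr": [[-0.395,-0.346,0.072],[-0.395,-0.346,0.072],[-0.395,-0.346,0.072],[-0.395,-0.346,0.072],[-0.395,-0.346,0.072],[-0.395,-0.346,0.072],[-0.395,-0.346,0.072],[-0.395,-0.346,0.072]]}' 0.3 40
cat > a.py <<'E'
from h import *
yaw=.16;ex=np.array([np.cos(yaw),np.sin(yaw),0]);ey=np.array([-ex[1],ex[0],0]);ez=np.array([0,0,1.]);A=np.array([.613,.079,0])
def tilt(t): return ex*np.sin(t)-ez*np.cos(t)
def yd(th): return [np.cos(th),np.sin(th),0]
D=[0,0,-1]
pk=np.array([.463,-.070,.041])
E
python3 - <<'E'
from a import *
xd=tilt(.35);plan(pk+xd*.019-xd*.14,xd,ey)
E
```

```text
clock: 0.9
position: [0.2792, 0.2369, 0.1536]
ee_rot: [0.817, -0.04, 0.572, 0.056]
contact_force: [-0.5, -0.0, 0.4]
width: 0.0554
dpos_cm [  3.3  -33.02   9.25] dr [-0.02  -0.001  0.009]
```

```bash
python3 -m creep '{"delta_pos": [[3.3,-33,9.2],[3.3,-33,9.2],[3.3,-33,9.2],[3.3,-33,9.2],[3.3,-33,9.2],[3.3,-33,9.2],[3.3,-33,9.2],[3.3,-33,9.2],[3.3,-33,9.2],[3.3,-33,9.2]], "dr": [[-0.02,0,0],[-0.02,0,0],[-0.02,0,0],[-0.02,0,0],[-0.02,0,0],[-0.02,0,0],[-0.02,0,0],[-0.02,0,0],[-0.02,0,0],[-0.02,0,0]]}'
python3 - <<'E'
from a import *
xd=tilt(.35);plan(pk+xd*.019,xd,ey);s,p,r=st();print(p)
im=snap('wrist','w1.png')
E
```

```text
clock: 1.9
position: [0.4248, -0.0682, 0.1546]
ee_rot: [0.816, -0.049, 0.571, 0.067]
contact_force: [0.7, -0.4, -0.6]
width: 0.0559
dpos_cm [13.85 -0.77 -0.38] dr [ 0.008 -0.     0.   ]
[ 0.42478334 -0.06823666  0.15455764]
```

View pics/w1.png

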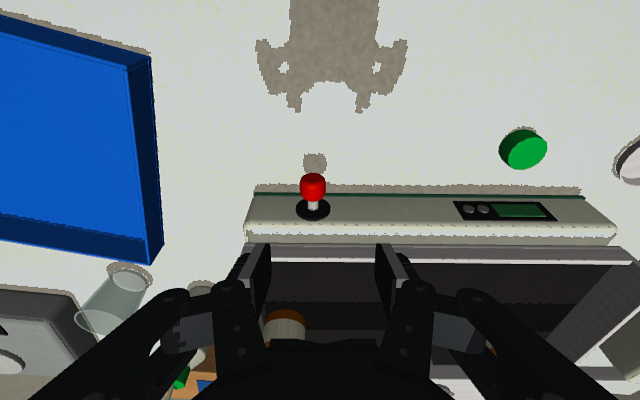

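The wrist view shows the parking knob at (312,187), nearly centred between the fingers. I'll measure it from the wrist cloud.

Run:
```python
from a import *
im=dict(np.load('last_wrist.npz'));w=cloud(im);hsv=cv2.cvtColor(im['pixels'],cv2.COLOR_BGR2HSV)
m=((hsv[...,0]<8)|(hsv[...,0]>172))&(hsv[...,1]>150)&(np.hypot(w[...,0]-.46,w[...,1]+.07)<.05)
P=w[m];l=np.stack([(P-A)@ex,(P-A)@ey,P[:,2]],1);print(len(P),np.percentile(l,[1,50,99],0).round(4))
g=w[(w[...,2]>.03)&(w[...,2]<.09)&(abs((w-A)@ey)<.1)&(abs((w-A)@ex+.14)<.05)];print(np.percentile((g-A)@ex,[1,50,99]))
```

```text
620 [[-0.1833 -0.1388  0.0327]
 [-0.1777 -0.1263  0.0505]
 [-0.1617 -0.1134  0.055 ]]
[-0.14356139 -0.13169736 -0.09130319]
```

```bash
python3 -m creep '{"delta_pos": [[4,-1,-0.4],[8,-1,-0.4],[11,-1,-0.4],[13,-1,-0.4],[13.8,-1,-0.4],[13.8,-1,-0.4]], "dr": [[0,0,0],[0,0,0],[0,0,0],[0,0,0],[0,0,0],[0,0,0]]}'
python3 -m creep '{"delta_pos": [[0,0,0],[0,0,0],[0,0,0],[0,0,0],[0,0,0]], "dr": [[0,0,0],[0,0,0],[0,0,0],[0,0,0],[0,0,0]]}' -1 40
python3 -m creep '{"delta_pos": [[-0.14,0,-0.38],[-0.28,0,-0.75],[-0.4,0,-1.1],[-0.5,0,-1.4],[-0.56,0,-1.55],[-0.56,0,-1.55],[-0.56,0,-1.55]], "dr": [[0,0,0],[0,0,0],[0,0,0],[0,0,0],[0,0,0],[0,0,0],[0,0,0]]}'
```

```text
clock: 2.55
position: [0.4689, -0.0691, 0.0235]
ee_rot: [0.816, -0.05, 0.571, 0.069]
contact_force: [0.2, 0.7, 0.2]
width: 0.0555
clock: 3.05
position: [0.4729, -0.0727, 0.0282]
ee_rot: [0.819, -0.051, 0.567, 0.066]
contact_force: [-7.4, 1.3, 24.0]
width: 0.0002
clock: 3.75
position: [0.4577, -0.0755, 0.0283]
ee_rot: [0.82, -0.051, 0.567, 0.066]
contact_force: [0.1, 3.4, 21.4]
width: 0.0002
```

The grip closed on nothing, so I'll look.

Run:
```python
from a import *
im=snap('wrist','w2.png');t=snap('top')
a=cv2.resize(t['pixels'][190:260,270:370],(640,448),interpolation=2)
b=im['pixels'][80:360,160:480]
cv2.imwrite('pics/w2.png',np.hstack([cv2.resize(b,(457,400)),cv2.resize(a,(340,400))]))
```

```text
(no output)
```

View pics/w2.png

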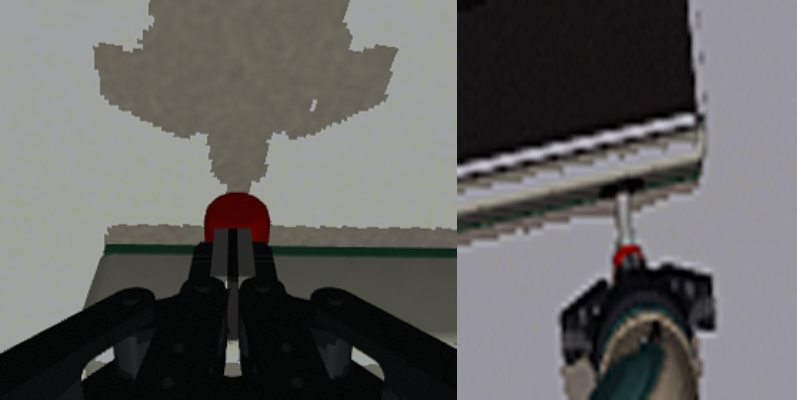

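The fingers closed over the stem behind the head and dragged the knob out by hooking it. I'll lift vertically and measure.

```bash
python3 -m creep '{"delta_pos": [[-1,0,0.4],[-3,0,1.1],[-6,0,2.2],[-10,0,3.6],[-13,0,4.7],[-13,0,4.7]], "dr": [[0,0,0],[0,0,0],[0,0,0],[0,0,0],[0,0,0],[0,0,0]]}'
python3 - <<'E'
from a import *
w=cloud(snap('wrist'));im=dict(np.load('last_wrist.npz'));hsv=cv2.cvtColor(im['pixels'],cv2.COLOR_BGR2HSV)
m=((hsv[...,0]<8)|(hsv[...,0]>172))&(hsv[...,1]>150)&(np.hypot(w[...,0]-.46,w[...,1]+.07)<.05)
P=w[m];l=np.stack([(P-A)@ex,(P-A)@ey,P[:,2]],1);print(len(P),np.percentile(l,[1,50,99],0).round(4))
s,p,r=st();print(p,s['contact_force'],s['qpos'],np.degrees(np.arctan2(*r.as_matrix()[[1,0],1])))
print('to knob');G=A+[0,0,.199]
plan(G+[0,0,.08],D,yd(1.12))   # intermediate
plan(G+[0,0,.08],D,yd(2.69))
E
```

```text
clock: 4.45
position: [0.4561, -0.0755, 0.1684]
ee_rot: [0.82, -0.053, 0.566, 0.065]
contact_force: [-0.7, -1.1, 0.4]
width: -0.0003
690 [[-0.1979 -0.1388  0.034 ]
 [-0.1912 -0.1263  0.0513]
 [-0.1764 -0.1138  0.0554]]
[ 0.45421203 -0.07454102  0.16560275] [-1.33718539  0.18839942 -0.41688841] [-0.49776267 -0.05054788  2.05608176  0.27784897  0.86490116 -2.39037916] 99.6271228747076
to knob
dpos_cm [-4.37 12.37 21.08] dr [ 0.614  0.348 -0.101]
dpos_cm [-4.37 12.37 21.08] dr [-0.939  0.325  0.178]
```

The parking knob head moved out by 14.6 mm, so it's at its detent. Next is the wing knob, in two grips because joint 6 is limited.

```bash
python3 -m creep '{"delta_pos": [[-5,3,5],[-4.4,12.4,21],[-4.4,12.4,21],[-4.4,12.4,21],[-4.4,12.4,21],[-4.4,12.4,21],[-4.4,12.4,21],[-4.4,12.4,21]], "dr": [[0.61,0.348,-0.1],[0.61,0.348,-0.1],[0.61,0.348,-0.1],[0.61,0.348,-0.1],[0.61,0.348,-0.1],[0.61,0.348,-0.1],[0.61,0.348,-0.1],[0.61,0.348,-0.1]]}' 0.2
python3 -m creep '{"delta_pos": [[0,0,0],[0,0,0],[0,0,0],[0,0,0],[0,0,0],[0,0,0],[0,0,0],[0,0,0],[0,0,0],[0,0,0]], "dr": [[1.5,0,0],[1.5,0,0],[1.5,0,0],[1.5,0,0],[1.5,0,0],[1.5,0,0],[1.5,0,0],[1.5,0,0],[1.5,0,0],[1.5,0,0]]}'
python3 - <<'E'
from a import *
s,p,r=st();print(p,s['qpos'])
plan(A+[0,0,.279],D,yd(-.45))
w=cloud(snap('wrist'));im=dict(np.load('last_wrist.npz'));hsv=cv2.cvtColor(im['pixels'],cv2.COLOR_BGR2HSV)
m=((hsv[...,0]<8)|(hsv[...,0]>172))&(hsv[...,1]>150)&(w[...,2]>.19)&(np.hypot(w[...,0]-.61,w[...,1]-.08)<.06)
P=w[m];m=P[:,:2].mean(0);v=np.linalg.svd(P[:,:2]-m,full_matrices=False)[2][0];print(len(P),m,np.arctan2(v[1],v[0])%np.pi,cv2.minAreaRect(P[:,:2].astype(np.float32)),np.percentile(P[:,2],[50,95]))
cv2.imwrite('pics/w3.png',im['pixels'])
E
```

```text
clock: 5.3
position: [0.6124, 0.081, 0.2729]
ee_rot: [0.686, 0.156, 0.693, -0.155]
contact_force: [-1.1, -0.5, -0.2]
width: 0.0513
clock: 6.3
position: [0.6082, 0.0782, 0.2743]
ee_rot: [-0.393, -0.584, -0.399, 0.588]
contact_force: [-0.4, -0.3, -0.9]
width: 0.0511
[0.60822275 0.07820243 0.27425394] [0.01211686 0.31144275 1.28045459 0.0036344  1.5587779  0.39485741]
dpos_cm [-0.48  0.41 -0.25] dr [0.067 0.    0.01 ]
1160 [0.61334854 0.08015226] 1.10247570977412 ((0.613050103187561, 0.07590131461620331), (0.053109437227249146, 0.04007767140865326), 34.42631149291992) [0.21193892 0.21354944]
```

View pics/w3.png

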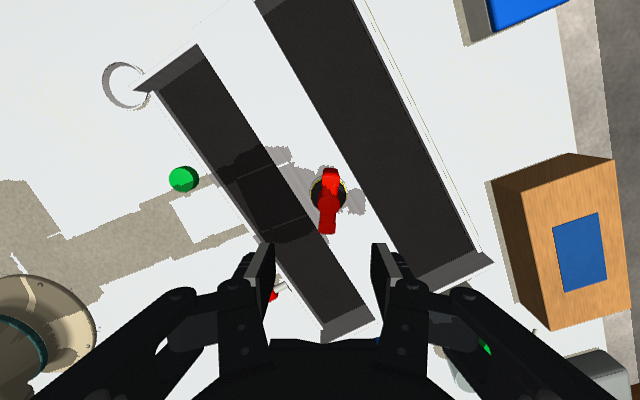

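The wing at (328,200) lies square between the fingers. Descend, grip, turn.

```bash
python3 -m creep '{"delta_pos": [[4,0.4,-0.3],[7,0.4,-0.3],[9,0.4,-0.3],[9.5,0.4,-0.3],[9.5,0.4,-0.3]], "dr": [[0.06,0,0],[0.06,0,0],[0.06,0,0],[0.06,0,0],[0.06,0,0]]}'
python3 -m creep '{"delta_pos": [[0,0,0],[0,0,0],[0,0,0],[0,0,0],[0,0,0],[0,0,0]], "dr": [[0,0,0],[0,0,0],[0,0,0],[0,0,0],[0,0,0],[0,0,0]]}' -1 60
python3 - <<'E'
from a import *
s,p,r=st();print(p,s['qpos'],s['contact_force'],s['moment']);plan(A+[0,0,.179],D,yd(-.45))
E
```

```text
clock: 6.85
position: [0.6137, 0.0807, 0.1795]
ee_rot: [-0.378, -0.594, -0.383, 0.598]
contact_force: [-1.0, 0.2, 0.0]
width: 0.0507
clock: 7.45
position: [0.615, 0.0821, 0.182]
ee_rot: [-0.378, -0.595, -0.383, 0.597]
contact_force: [-3.7, 0.5, 5.8]
width: 0.0098
[0.61499286 0.08213232 0.18202665] [0.01750958 0.35875729 1.43418468 0.00508962 1.35426264 0.45151644] [-3.73535765  0.48392658  5.77217815] [ 0.11170362  0.58973908 -0.07218875]
dpos_cm [ 0.3  -0.05  0.37] dr [ 0.015 -0.002  0.007]
```

```bash
python3 -m creep '{"delta_pos": [[0,0,0],[-0.07,0,0],[-0.1,0,0],[-0.14,0,0],[-0.18,0,0],[-0.22,0,0],[-0.25,0,0],[-0.26,0,0]], "dr": [[0.14,0,0],[0.28,0,0],[0.42,0,0],[0.56,0,0],[0.7,0,0],[0.84,0,0],[0.98,0,0],[1.0,0,0]]}'
python3 - <<'E'
from a import *
s,p,r=st();print(p,s['qpos'],s['contact_force'],s['moment'],s['width'])
t=snap('top');cv2.imwrite('pics/t2.png',cv2.resize(t['pixels'][120:250,180:360],(720,520),interpolation=2))
E
```

```text
clock: 8.25
position: [0.6176, 0.0786, 0.1846]
ee_rot: [-0.048, -0.705, -0.047, 0.706]
contact_force: [1.7, -6.6, 2.0]
width: 0.0096
[0.61761625 0.07864155 0.1846376 ] [ 0.01589022  0.35809682  1.42862385 -0.00151708  1.35563116  1.45374978] [ 1.6818379  -6.58819438  1.97127627] [-1.03904013 -0.21948451  0.16029583] 0.009620576396213894
```

View pics/t2.png

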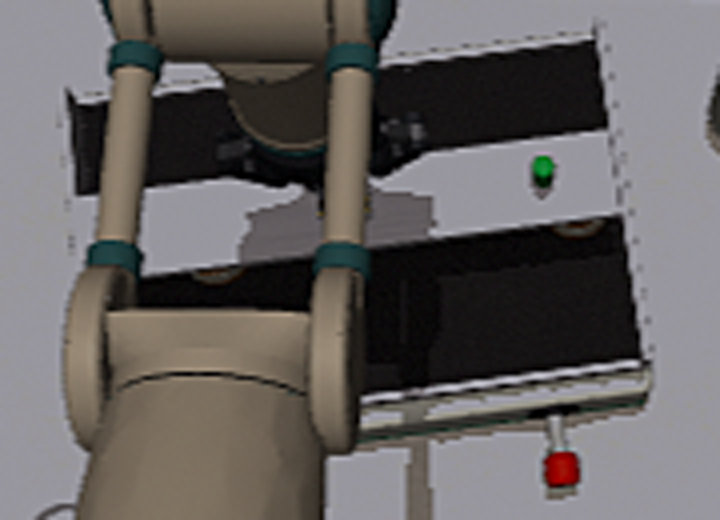

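The moment about z is 0.16 N m, so the knob is turning. Continue to 2.1 rad, then regrip.

```bash
python3 -m creep '{"delta_pos": [[-0.04,0.1,0],[-0.07,0.1,0],[-0.1,0.1,0],[-0.14,0.1,0],[-0.18,0.1,0],[-0.22,0.1,0],[-0.26,0.1,0],[-0.29,0.1,0],[-0.29,0.1,0]], "dr": [[0.14,0,0],[0.28,0,0],[0.42,0,0],[0.56,0,0],[0.7,0,0],[0.84,0,0],[0.98,0,0],[1.1,0,0],[1.1,0,0]]}'
python3 - <<'E'
from a import *
s,p,r=st();print(p,s['qpos'][5],s['contact_force'],s['moment'],s['width'])
E
python3 -m creep '{"delta_pos": [[0,0,0],[0,0,0],[0,0,0],[-2,0,0],[-5,0,0],[-5,0,0]], "dr": [[0,0,0],[0,0,0],[0,0,0],[0,0,0],[0,0,0],[0,0,0]]}' 0.2
python3 -m creep '{"delta_pos": [[0,0,0],[0,0,0],[0,0,0],[0,0,0],[0,0,0],[0,0,0],[0,0,0],[0,0,0],[0,0,0],[0,0,0]], "dr": [[-1.5,0,0],[-1.5,0,0],[-1.5,0,0],[-1.5,0,0],[-1.5,0,0],[-1.5,0,0],[-1.5,0,0],[-1.5,0,0],[-1.5,0,0],[-1.5,0,0]]}'
python3 -m creep '{"delta_pos": [[0,0,0],[0,0,0],[0,0,0],[0,0,0],[0,0,0],[0,0,0],[0,0,0],[0,0,0],[0,0,0],[0,0,0],[0,0,0]], "dr": [[-1.5,0,0]]}' | head -1
python3 - <<'E'
from a import *
s,p,r=st();print(p,s['qpos'])
w=cloud(snap('wrist'));im=dict(np.load('last_wrist.npz'));hsv=cv2.cvtColor(im['pixels'],cv2.COLOR_BGR2HSV)
m=((hsv[...,0]<8)|(hsv[...,0]>172))&(hsv[...,1]>150)&(w[...,2]>.205)&(np.hypot(w[...,0]-.61,w[...,1]-.08)<.06)
P=w[m];m=P[:,:2].mean(0);v=np.linalg.svd(P[:,:2]-m,full_matrices=False)[2][0];print(len(P),m,np.arctan2(v[1],v[0])%np.pi,np.percentile(P[:,2],[50,95]))
th=np.arctan2(v[1],v[0])%np.pi-np.pi/2;print('jaw',th)
while th<0.2: th+=np.pi
plan(A+[0,0,.184],D,yd(th))
E
```

```text
clock: 9.2
position: [0.6157, 0.0741, 0.1875]
ee_rot: [0.325, -0.626, 0.332, 0.626]
contact_force: [-3.4, -12.5, 5.2]
width: 0.0099
[0.61572252 0.07408729 0.18749536] 2.5514118584066634 [ -3.40153159 -12.4983731    5.1515707 ] [-2.21189195  0.45768786  0.09232627] 0.009941698645781
clock: 9.8
position: [0.6187, 0.0811, 0.2401]
ee_rot: [-0.33, 0.627, -0.326, -0.626]
contact_force: [-0.2, 0.2, 0.3]
width: 0.0514
clock: 10.8
position: [0.6159, 0.0809, 0.235]
ee_rot: [-0.187, -0.679, -0.191, 0.683]
contact_force: [-0.1, 0.1, 0.5]
width: 0.0514
[0.61588333 0.0809267  0.23501596] [0.01571074 0.33506914 1.33969888 0.00471075 1.47330856 1.04406726]
1838 [0.61413394 0.07827407] 2.1994508696830173 [0.21710092 0.21874114]
jaw 0.6286545428881207
dpos_cm [5.1  0.05 0.33] dr [-1.654 -0.004  0.008]invalid input at $.dr: expected 11 entries
```

```bash
python3 -m creep '{"delta_pos": [[0,0,0.1],[0,0,0.1],[0,0,0.1],[0,0,0.1],[0,0,0.1],[0,0,0.1],[0,0,0.1],[0,0,0.1],[0,0,0.1],[0,0,0.1]], "dr": [[-1.65,0,0],[-1.65,0,0],[-1.65,0,0],[-1.65,0,0],[-1.65,0,0],[-1.65,0,0],[-1.65,0,0],[-1.65,0,0],[-1.65,0,0],[-1.65,0,0]]}'
python3 - <<'E'
from a import *
plan(A+[0.0005,0,.184],D,yd(.629));print(st()[0]['qpos'])
E
```

```text
clock: 11.85
position: [0.615, 0.0803, 0.2351]
ee_rot: [0.6, 0.37, 0.605, -0.37]
contact_force: [0.7, 0.5, 1.0]
width: 0.0507
dpos_cm [ 5.11 -0.18  0.08] dr [-0.161 -0.007  0.003]
[ 0.0147933   0.33355393  1.3416796   0.00457299  1.47279227 -0.45403839]
```

```bash
python3 -m creep '{"delta_pos": [[1,-0.2,0.1],[3,-0.2,0.1],[4.7,-0.2,0.1],[5.1,-0.2,0.1],[5.1,-0.2,0.1]], "dr": [[-0.15,0,0],[-0.16,0,0],[-0.16,0,0],[-0.16,0,0],[-0.16,0,0]]}'
python3 -m creep '{"delta_pos": [[0,0,0],[0,0,0],[0,0,0],[0,0,0],[0,0,0],[0,0,0]], "dr": [[0,0,0],[0,0,0],[0,0,0],[0,0,0],[0,0,0],[0,0,0]]}' -1 60
python3 -m creep '{"delta_pos": [[-0.04,0,0],[-0.07,0,0],[-0.1,0,0],[-0.14,0,0],[-0.18,0,0],[-0.22,0,0],[-0.26,0,0],[-0.29,0,0],[-0.29,0,0]], "dr": [[0.14,0,0],[0.28,0,0],[0.42,0,0],[0.56,0,0],[0.7,0,0],[0.84,0,0],[0.98,0,0],[1.1,0,0],[1.1,0,0]]}'
python3 -m creep '{"delta_pos": [[-0.04,0,0],[-0.07,0,0],[-0.1,0,0],[-0.14,0,0],[-0.18,0,0],[-0.22,0,0],[-0.26,0,0],[-0.27,0,0],[-0.27,0,0]], "dr": [[0.14,0,0],[0.28,0,0],[0.42,0,0],[0.56,0,0],[0.7,0,0],[0.84,0,0],[0.96,0,0],[1.03,0,0],[1.03,0,0]]}'
python3 - <<'E'
from a import *
s,p,r=st();print(p,s['qpos'][5],s['contact_force'],s['moment'],s['width'])
E
```

```text
clock: 12.35
position: [0.613, 0.0785, 0.1839]
ee_rot: [0.626, 0.323, 0.632, -0.322]
contact_force: [0.3, 0.5, 0.4]
width: 0.0513
clock: 12.95
position: [0.6129, 0.0774, 0.1861]
ee_rot: [0.627, 0.322, 0.632, -0.322]
contact_force: [-3.7, -2.8, 6.3]
width: 0.0109
clock: 13.85
position: [0.6126, 0.0774, 0.1889]
ee_rot: [-0.366, -0.602, -0.37, 0.606]
contact_force: [-4.2, -2.8, 5.6]
width: 0.011
clock: 14.75
position: [0.6125, 0.0775, 0.1914]
ee_rot: [-0.022, -0.704, -0.024, 0.709]
contact_force: [-4.2, -1.7, 4.3]
width: 0.0108
[0.61245352 0.07748199 0.19143301] 1.5160310687354863 [-4.16392011 -1.74425503  4.34761609] [-0.46876719  0.69963178  0.65592142] 0.010768383225707178
```

```bash
python3 -m creep '{"delta_pos": [[0,0,0],[0,0,0],[0,0,0]], "dr": [[0.06,0,0],[0.1,0,0],[0.1,0,0]]}'
python3 - <<'E'
from a import *
s,p,r=st();print(p,s['qpos'][5],s['contact_force'],s['moment'],s['width'])
E
python3 -m creep '{"delta_pos": [[0,0,0],[0,0,0],[0,0,0],[-3,0,0],[-7,0,0],[-10,0,0],[-10,0,0]], "dr": [[0,0,0],[0,0,0],[0,0,0],[0,0,0],[0,0,0],[0,0,0],[0,0,0]]}' 0.2
python3 - <<'E'
from a import *
s,p,r=st();print(p,s['qpos'])
w=cloud(snap('wrist'));im=dict(np.load('last_wrist.npz'));hsv=cv2.cvtColor(im['pixels'],cv2.COLOR_BGR2HSV)
m=((hsv[...,0]<8)|(hsv[...,0]>172))&(hsv[...,1]>150)&(w[...,2]>.21)&(np.hypot(w[...,0]-.61,w[...,1]-.08)<.06)
P=w[m];m=P[:,:2].mean(0);v=np.linalg.svd(P[:,:2]-m,full_matrices=False)[2][0];print(len(P),m,np.arctan2(v[1],v[0])%np.pi,np.percentile(P[:,2],[50,95]))
H=A-.135*ey;print('handle',H)
# grasp jaw along tangent ex, tool y = -ex or ex : theta=.16 or .16-pi
for th in (.16,.16-np.pi): plan(H+[0,0,.28],D,yd(th))
w=cloud(snap('top'));im=dict(np.load('last_top.npz'));hsv=cv2.cvtColor(im['pixels'],cv2.COLOR_BGR2HSV)
m=(hsv[...,0]>45)&(hsv[...,0]<80)&(hsv[...,1]>130)&(np.hypot(w[...,0]-H[0],w[...,1]-H[1])<.04);print(w[m].mean(0),w[m].max(0))
E
```

```text
clock: 15.05
position: [0.6124, 0.0775, 0.1914]
ee_rot: [0.012, -0.704, 0.011, 0.71]
contact_force: [-3.9, -1.6, 5.0]
width: 0.0107
[0.61242179 0.07753435 0.19144166] 1.6139466711043366 [-3.94817245 -1.63350673  4.96604126] [-0.43458731  0.73674726  1.24707274] 0.010688319035098958
clock: 15.75
position: [0.6169, 0.0781, 0.2955]
ee_rot: [-0.014, 0.708, -0.011, -0.706]
contact_force: [0.1, 0.1, 0.1]
width: 0.0511
[0.6169094  0.07808587 0.29549555] [0.01111275 0.31207975 1.22908151 0.00465043 1.59612233 1.61707998]
1033 [0.61456253 0.0772188 ] 0.14802102707255127 [0.22260681 0.22406217]
handle [ 0.63450796 -0.05427568  0.        ]
dpos_cm [ 1.22 13.16 -2.35] dr [-1.766 -0.004  0.004]
dpos_cm [ 1.22 13.16 -2.35] dr [1.376 0.004 0.003]
[ 0.62792114 -0.05341816  0.21063483] [ 0.64383435 -0.04706401  0.21865117]
```

The wing is at its stop: the moment rose to 1.25 N m and the rise is about 10.5 mm. Now the bar handle.

```bash
python3 -m creep '{"delta_pos": [[0,4,-0.8],[0,9,-1.6],[1,13.2,-2.4],[1,13.2,-2.4],[1,13.2,-2.4],[1,13.2,-2.4],[1,13.2,-2.4],[1,13.2,-2.4],[1,13.2,-2.4],[1,13.2,-2.4]], "dr": [[-1.76,0,0],[-1.76,0,0],[-1.76,0,0],[-1.76,0,0],[-1.76,0,0],[-1.76,0,0],[-1.76,0,0],[-1.76,0,0],[-1.76,0,0],[-1.76,0,0]]}'
python3 - <<'E'
from a import *
H=A-.135*ey;plan(H+[0,0,.187],D,yd(.16))
w=cloud(snap('wrist'));im=dict(np.load('last_wrist.npz'));hsv=cv2.cvtColor(im['pixels'],cv2.COLOR_BGR2HSV)
m=(hsv[...,0]>45)&(hsv[...,0]<80)&(hsv[...,1]>130)&(np.hypot(w[...,0]-H[0],w[...,1]-H[1])<.04)&(w[...,2]>.19);P=w[m];print(len(P),P.mean(0),P.max(0),P.min(0),H)
E
```

```text
clock: 16.85
position: [0.6326, -0.0547, 0.2772]
ee_rot: [-0.469, -0.524, -0.477, 0.527]
contact_force: [0.6, 0.4, -0.4]
width: 0.0511
dpos_cm [ 9.02  0.28 -0.02] dr [-0.265 -0.005  0.01 ]
339 [ 0.63202458 -0.05382618  0.21373376] [ 0.65859873 -0.03972586  0.39710906] [ 0.60631746 -0.06287093  0.19017981] [ 0.63450796 -0.05427568  0.        ]
```

```bash
python3 -m creep '{"delta_pos": [[3,0.3,0],[6,0.3,0],[8,0.3,0],[9,0.3,0],[9,0.3,0]], "dr": [[-0.14,0,0],[-0.265,0,0],[-0.265,0,0],[-0.265,0,0],[-0.265,0,0]]}'
python3 -m creep '{"delta_pos": [[0,0,0],[0,0,0],[0,0,0],[0,0,0],[0,0,0],[0,0,0]], "dr": [[0,0,0],[0,0,0],[0,0,0],[0,0,0],[0,0,0],[0,0,0]]}' -1 40
python3 -m creep '{"delta_pos": [[0,-0.95,-0.03],[0,-1.88,-0.13],[0,-3.73,-0.53],[0,-5.5,-1.17],[0,-7.17,-2.06],[0,-8.7,-3.17],[0,-10.05,-4.49],[0,-11.21,-5.98],[0,-11.21,-5.98]], "dr": [[0.07,0,0],[0.14,0,0],[0.28,0,0],[0.42,0,0],[0.56,0,0],[0.7,0,0],[0.84,0,0],[0.98,0,0],[0.98,0,0]]}'
python3 - <<'E'
from a import *
s,p,r=st();print(p,s['qpos'],s['contact_force'],s['moment'],s['width'])
f=1.57;d=-ey*np.cos(f)-ex*np.sin(f);plan(A+.135*d+[0,0,.187],D,yd(.16-f))
f=1.3;d=-ey*np.cos(f)-ex*np.sin(f);plan(A+.135*d+[0,0,.187],D,yd(.16-f))
f=1.59;d=-ey*np.cos(f)-ex*np.sin(f);plan(A+.135*d+[0,0,.187],D,yd(.16-f))
E
```

```text
clock: 17.4
position: [0.6345, -0.0545, 0.1871]
ee_rot: [0.532, 0.459, 0.541, -0.462]
contact_force: [0.2, 0.7, -0.2]
width: 0.0511
clock: 18.0
position: [0.636, -0.0548, 0.1899]
ee_rot: [0.534, 0.46, 0.539, -0.46]
contact_force: [0.9, -0.2, -0.3]
width: 0.0001
clock: 18.9
position: [0.5141, -0.0116, 0.1909]
ee_rot: [-0.255, -0.657, -0.26, 0.66]
contact_force: [0.1, -0.9, 0.2]
width: -0.0003
[ 0.5140983  -0.01162507  0.19089733] [-0.16084169  0.19613587  1.64545886  0.00384346  1.30761127  0.66331368] [ 0.11061525 -0.88931359  0.2397845 ] [-0.01835613  0.00802447 -0.01083321] -0.00025858340431971985
dpos_cm [ 0.45 -7.4  -2.16] dr [0.585 0.004 0.008]
dpos_cm [ 0.42 -4.13 -0.58] dr [0.315 0.003 0.008]
dpos_cm [ 0.45 -7.62 -2.31] dr [0.605 0.004 0.007]
```

The grip missed the handle. Look.

Run:
```python
from a import *
im=snap('wrist');t=snap('top')
a=cv2.resize(t['pixels'][130:230,230:350],(400,333),interpolation=2)
cv2.imwrite('pics/w4.png',np.hstack([cv2.resize(im['pixels'],(533,333)),a])[:,:]) 
i=cv2.imread('pics/w4.png');cv2.imwrite('pics/w4.png',cv2.resize(i,(800,int(333*800/933))))
w=cloud(t);hsv=cv2.cvtColor(t['pixels'],cv2.COLOR_BGR2HSV)
m=(hsv[...,0]>45)&(hsv[...,0]<80)&(hsv[...,1]>130)&(w[...,2]>.15)
print(w[m])
```

```text
[[ 0.64601009  0.60925238  0.2738844 ]
 [ 0.64405552  0.61019455  0.27181829]
 [ 0.64382357  0.60713296  0.2727959 ]
 [ 0.64407151  0.60504427  0.27217594]
 [ 0.64532649  0.60497674  0.26820502]
 [ 0.64060496  0.60550176  0.27495307]
 [ 0.64223949  0.60624129  0.26967561]
 [ 0.64259521  0.60436578  0.26868957]
 [ 0.64301796  0.60262063  0.26747911]
 [ 0.63766472  0.60183893  0.27641738]
 [ 0.63944944  0.60290081  0.2705902 ]
 [ 0.63999622  0.60141891  0.26895006]
 [ 0.64208062  0.60304153  0.26211371]
 [ 0.63388591  0.6118732   0.27952232]
 [ 0.63571307  0.60536974  0.27412376]
 [ 0.63608593  0.60355415  0.27306159]
 [ 0.63665195  0.60213045  0.27134148]
 [ 0.63853188  0.60338889  0.26514458]
 [ 0.64062237  0.6050471   0.25823269]
 [ 0.63333154  0.61320237  0.27285653]
 [ 0.63328267  0.61051057  0.27323516]
 [ 0.6343667   0.61019508  0.26971866]
 [ 0.63508053  0.60908973  0.26747605]
 [ 0.63382681  0.60388157  0.27199633]
 [ 0.6354248   0.60460222  0.26671612]
 [ 0.63625249  0.60370813  0.2640843 ]
 [ 0.63591604  0.60040885  0.26545205]
 [ 0.63064769  0.61004517  0.2734732 ]
 [ 0.631
[... 9081 characters left out ...]
 0.11761792 -0.55062197  0.22026493]
 [ 0.11749724 -0.55347035  0.21932379]
 [ 0.1152625  -0.53028931  0.22201064]
 [ 0.11504093 -0.53334896  0.22051602]
 [ 0.1150712  -0.53581604  0.220436  ]
 [ 0.11536387 -0.53765579  0.22183093]
 [ 0.11537924 -0.54015642  0.22166737]
 [ 0.11549056 -0.54242596  0.22204328]
 [ 0.11516805 -0.54574824  0.21997921]
 [ 0.1151057  -0.54844439  0.21937785]
 [ 0.1147793  -0.55179171  0.21729035]
 [ 0.11286692 -0.53545062  0.22100935]
 [ 0.11282445 -0.53808745  0.22052653]
 [ 0.11246835 -0.54147223  0.21830001]
 [ 0.1123148  -0.54438302  0.21719873]
 [ 0.11246156 -0.54657746  0.21776707]
 [ 0.11350986 -0.54659262  0.2233505 ]
 [ 0.18790266  0.10535187  0.77600536]]
```

View pics/w4.png

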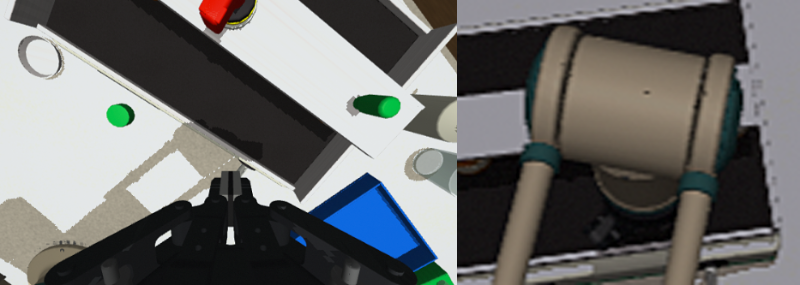

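The handle is untouched at (380,105), so the fingers passed it by. I'll check the true fingertip position against the reported TCP in the wrist depth image.

Run:
```python
from a import *
im=dict(np.load('last_wrist.npz'));w=cloud(im);s,p,r=st();print('TCP',p)
d=im['depth']
L=r.inv().apply((w-p).reshape(-1,3)).reshape(w.shape)
for v in range(232,300,8): print(v,[(u,L[v,u].round(3).tolist()) for u in (310,318,323,328,336)])
hsv=cv2.cvtColor(im['pixels'],cv2.COLOR_BGR2HSV);H=A-.135*ey
m=(hsv[...,0]>45)&(hsv[...,0]<80)&(hsv[...,1]>130)&(np.hypot(w[...,0]-H[0],w[...,1]-H[1])<.04)&(w[...,2]>.18);P=w[m];q=P[P[:,2]>np.percentile(P[:,2],90)-.006];print(len(P),np.median(q,0),q.max(0),q.min(0),'zrange',np.percentile(P[:,2],[2,98]),H)
```

```text
TCP [ 0.51650078 -0.01310397  0.19093832]
232 [(310, [0.191, -0.02, 0.078]), (318, [0.191, -0.01, 0.078]), (323, [0.191, -0.003, 0.078]), (328, [0.191, 0.004, 0.078]), (336, [0.191, 0.015, 0.079])]
240 [(310, [-0.033, -0.009, -0.01]), (318, [-0.032, -0.005, -0.01]), (323, [-0.032, -0.002, -0.01]), (328, [-0.033, 0.0, -0.01]), (336, [0.143, 0.013, 0.069])]
248 [(310, [-0.042, -0.009, -0.01]), (318, [-0.042, -0.005, -0.01]), (323, [-0.042, -0.002, -0.01]), (328, [nan, nan, nan]), (336, [0.146, 0.013, 0.081])]
256 [(310, [-0.05, -0.008, -0.01]), (318, [-0.051, -0.005, -0.01]), (323, [-0.05, -0.002, -0.01]), (328, [-0.05, 0.0, -0.01]), (336, [-0.051, 0.004, -0.01])]
264 [(310, [-0.057, -0.008, -0.009]), (318, [-0.058, -0.004, -0.01]), (323, [-0.059, -0.002, -0.01]), (328, [-0.058, -0.0, -0.01]), (336, [-0.057, 0.004, -0.009])]
272 [(310, [-0.065, -0.008, -0.01]), (318, [-0.064, -0.004, -0.01]), (323, [-0.065, -0.002, -0.01]), (328, [-0.065, -0.0, -0.01]), (336, [-0.064, 0.003, -0.009])]
280 [(310, [-0.072, -0.007, -0.011]), (318, [-0.065, -0.004, -0.007]), (323, [-0.065, -0.002, -0.006]), (328, [-0.072, -0.0, -0.011]), (336, [-0.073, 0.003, -0.011])]
288 [(310, [-0.078, -0.007, -0.011]), (318, [-0.07, -0.004, -0.006]), (323, [-0.066, -0.002, -0.003]), (328, [-0.075, -0.0, -0.009]), (336, [-0.078, 0.003, -0.011])]
296 [(310, [-0.083, -0.007, -0.011]), (318, [-0.074, -0.004, -0.005]), (323, [-0.066, -0.002, 0.001]), (328, [-0.075, -0.0, -0.006]), (336, [-0.082, 0.002, -0.01])]
1619 [ 0.63049085 -0.05437428  0.21544274] [ 0.63953686 -0.04810287  0.21777836] [ 0.62341814 -0.06335703  0.21022318] zrange [0.18257051 0.2168585 ] [ 0.63450796 -0.05427568  0.        ]
```

Run:
```python
from a import *
im=dict(np.load('last_wrist.npz'));w=cloud(im);s,p,r=st()
L=r.inv().apply((w-p).reshape(-1,3)).reshape(w.shape)
for u in (312,318,323): 
  print(u,[(v,L[v,u].round(3).tolist()) for v in range(234,244)])
f=(L[...,0]<.05)&(abs(L[...,1])<.02)&(L[...,2]<.02)&(L[...,2]>-.02)
print(np.nanmax(L[f][:,0]),np.percentile(L[f][:,0],[90,99]))
print(manip.grasp_offset)
# wing
hsv=cv2.cvtColor(im['pixels'],cv2.COLOR_BGR2HSV)
m=((hsv[...,0]<8)|(hsv[...,0]>172))&(hsv[...,1]>150)&(w[...,2]>.2195)&(np.hypot(w[...,0]-.61,w[...,1]-.08)<.06)
P=w[m];v=np.linalg.svd(P[:,:2]-P[:,:2].mean(0),full_matrices=False)[2][0];print(len(P),P.mean(0),np.arctan2(v[1],v[0])%np.pi)
f=1.57
plan(A-.135*ey+[-.004,0,.25],D,yd(.16))
```

```text
312 [(234, [0.192, -0.018, 0.082]), (235, [0.19, -0.018, 0.082]), (236, [0.191, -0.018, 0.084]), (237, [0.191, -0.018, 0.086]), (238, [0.19, -0.018, 0.087]), (239, [0.193, -0.018, 0.089]), (240, [-0.032, -0.008, -0.01]), (241, [-0.033, -0.008, -0.009]), (242, [-0.034, -0.008, -0.01]), (243, [-0.037, -0.008, -0.01])]
318 [(234, [0.191, -0.01, 0.081]), (235, [0.19, -0.01, 0.082]), (236, [0.191, -0.01, 0.084]), (237, [0.19, -0.01, 0.085]), (238, [0.192, -0.01, 0.088]), (239, [0.19, -0.01, 0.088]), (240, [-0.032, -0.005, -0.01]), (241, [-0.033, -0.005, -0.009]), (242, [-0.035, -0.005, -0.01]), (243, [-0.037, -0.005, -0.01])]
323 [(234, [0.19, -0.003, 0.081]), (235, [0.191, -0.003, 0.083]), (236, [0.191, -0.003, 0.084]), (237, [0.19, -0.003, 0.085]), (238, [0.19, -0.003, 0.087]), (239, [0.191, -0.003, 0.089]), (240, [-0.032, -0.002, -0.01]), (241, [-0.034, -0.002, -0.01]), (242, [-0.034, -0.002, -0.01]), (243, [-0.035, -0.002, -0.01])]
-0.0309940773819899 [-0.06570426 -0.03778708]
0.0187
1176 [0.59165279 0.07239528 0.2222166 ] 2.5277220985995497
dpos_cm [-5.97 10.74 -5.55] dr [-0.983 -0.002  0.006]
```

The real fingertips are about 31 mm behind the reported TCP, which explains every miss so far. I'll use that offset from here and go back to the handle.

```bash
cat >> a.py <<'E'
OFF=.031  # true tips lie this far behind the reported TCP; true grasp point .050 behind
def gp(g,xd=D): return np.array(g)+.050*np.array(xd)   # TCP to command for grasp point g
HD=A-.135*ey+[-.002,0,.2035]
E
python3 -m creep '{"delta_pos": [[-3,0,0],[-6,4,-2],[-6,8,-4],[-6,10.8,-5.5],[-6,10.8,-5.5],[-6,10.8,-5.5],[-6,10.8,-5.5],[-6,10.8,-5.5]], "dr": [[0,0,0],[-0.98,0,0],[-0.98,0,0],[-0.98,0,0],[-0.98,0,0],[-0.98,0,0],[-0.98,0,0],[-0.98,0,0]]}' 0.2
python3 - <<'E'
from a import *
plan(gp(HD),D,yd(.16)); im=snap('wrist'); w=cloud(im);s,p,r=st();L=r.inv().apply((w-p).reshape(-1,3)).reshape(w.shape)
hsv=cv2.cvtColor(im['pixels'],cv2.COLOR_BGR2HSV)
m=((hsv[...,0]<8)|(hsv[...,0]>172))&(hsv[...,1]>150)&(w[...,2]>.2195)&(np.hypot(w[...,0]-.61,w[...,1]-.08)<.045)
P=w[m];v=np.linalg.svd(P[:,:2]-P[:,:2].mean(0),full_matrices=False)[2][0];print(len(P),P.mean(0),np.arctan2(v[1],v[0])%np.pi)
m=(hsv[...,0]>45)&(hsv[...,0]<80)&(hsv[...,1]>130)&(np.hypot(w[...,0]-HD[0],w[...,1]-HD[1])<.03)&(w[...,2]>.211);print('handle in tool',np.median(L[m],0),w[m].mean(0))
f=(L[...,0]<.05)&(abs(L[...,1])<.06)&(L[...,2]<.02)&(L[...,2]>-.02);print('tips',np.nanmax(L[f][:,0]),L[f][L[f][:,0]>-.06][:,1].min(),L[f][L[f][:,0]>-.06][:,1].max())
E
```

```text
clock: 19.8
position: [0.6312, -0.0564, 0.2491]
ee_rot: [0.536, 0.458, 0.541, -0.459]
contact_force: [1.1, 0.3, 0.3]
width: 0.0508
dpos_cm [ 9.56  0.21 -0.14] dr [-0.    -0.005  0.005]
2255 [0.61281631 0.07511037 0.2226444 ] 0.15620706012599436
handle in tool [ 0.03360218  0.0009614  -0.00108557] [ 0.63203835 -0.0548869   0.22312383]
tips 0.04946219446719203 -0.03968157024662411 0.03928676690436361
```

The wing angle suggests about 4.1 rad, perhaps slightly short. I'll regrip it properly and turn it firmly into the stop before moving the bar.

```bash
python3 - <<'E'
from a import *
plan([.613,.078,.245],D,yd(-1.405))
E
python3 -m creep '{"delta_pos": [[0,0,-4],[0,-1,-9],[0,-2,-13.5],[0,-2,-13.5],[0,-2,-13.5],[0,-2,-13.5],[0,-2,-13.5],[0,-2,-13.5],[0,-2,-13.5],[0,-2,-13.5]], "dr": [[1.5,0,0],[1.5,0,0],[1.5,0,0],[1.5,0,0],[1.5,0,0],[1.5,0,0],[1.5,0,0],[1.5,0,0],[1.5,0,0],[1.5,0,0]]}'
python3 - <<'E'
from a import *
plan([.613,.078,.161],D,yd(-1.415))
E
```

```text
dpos_cm [  0.48   0.36 -13.55] dr [1.566 0.    0.008]
clock: 20.85
position: [0.5906, 0.0745, 0.2503]
ee_rot: [-0.077, -0.701, -0.08, 0.704]
contact_force: [-0.1, -0.1, -0.5]
width: 0.051
dpos_cm [ 8.92  0.2  -2.31] dr [0.067 0.005 0.005]
```

```bash
python3 -m creep '{"delta_pos": [[0,0.2,-2.3],[1,0.2,-2.3],[4,0.2,-2.3],[7,0.2,-2.3],[8.6,0.2,-2.3],[8.9,0.2,-2.3],[8.9,0.2,-2.3]], "dr": [[0.07,0,0],[0.07,0,0],[0.07,0,0],[0.07,0,0],[0.07,0,0],[0.07,0,0],[0.07,0,0]]}'
python3 -m creep '{"delta_pos": [[0,0,0],[0,0,0],[0,0,0],[0,0,0],[0,0,0],[0,0,0]], "dr": [[0,0,0],[0,0,0],[0,0,0],[0,0,0],[0,0,0],[0,0,0]]}' -1 60
python3 -m creep '{"delta_pos": [[0,0,0],[0,0,0],[0,0,0],[0,0,0]], "dr": [[0.07,0,0],[0.14,0,0],[0.16,0,0],[0.16,0,0]]}'
python3 - <<'E'
from a import *
s,p,r=st();print(p,s['qpos'][5],s['contact_force'],s['moment'],s['width'],np.arctan2(*r.as_matrix()[[1,0],1]))
E
```

```text
clock: 21.55
position: [0.6115, 0.0784, 0.1607]
ee_rot: [-0.055, -0.702, -0.058, 0.707]
contact_force: [0.4, -0.1, 1.2]
width: 0.0513
clock: 22.15
position: [0.6129, 0.0776, 0.1632]
ee_rot: [-0.055, -0.704, -0.057, 0.706]
contact_force: [-0.7, -3.0, 6.3]
width: 0.0296
clock: 22.55
position: [0.615, 0.0778, 0.1664]
ee_rot: [-0.001, 0.708, 0.001, -0.706]
contact_force: [-0.0, -4.5, 15.8]
width: 0.0151
[0.61499304 0.07783361 0.1663602 ] 1.5816236904154273 [-0.03298004 -4.51771909 15.81930929] [-0.87657823  0.09838214  0.612716  ] 0.015056008334023381 -1.5701259227706124
```

The wing is now firmly at its stop, with its angle near the expected 0.05. Release and go to the handle.

```bash
python3 -m creep '{"delta_pos": [[0,0,0],[0,0,0],[0,0,0],[-3,0,0],[-7,0,0],[-9,0,0],[-9,0,0]], "dr": [[0,0,0],[0,0,0],[0,0,0],[0,0,0],[0,0,0],[0,0,0],[0,0,0]]}' 0.2
python3 - <<'E'
from a import *
plan(HD+[0,0,.045],D,yd(.16))
im=snap('wrist'); w=cloud(im);hsv=cv2.cvtColor(im['pixels'],cv2.COLOR_BGR2HSV)
m=((hsv[...,0]<8)|(hsv[...,0]>172))&(hsv[...,1]>150)&(w[...,2]>.2195)&(np.hypot(w[...,0]-.61,w[...,1]-.08)<.045)
P=w[m];v=np.linalg.svd(P[:,:2]-P[:,:2].mean(0),full_matrices=False)[2][0];print(len(P),P.mean(0),np.arctan2(v[1],v[0])%np.pi)
E
```

```text
clock: 23.25
position: [0.614, 0.0785, 0.2545]
ee_rot: [-0.002, 0.707, 0.001, -0.707]
contact_force: [-0.1, 1.0, -1.1]
width: 0.051
dpos_cm [ 0.54 13.28 -1.86] dr [-1.732 -0.004  0.003]
1381 [0.61414616 0.07726515 0.22279372] 0.15391798838971704
```

The wing reads 0.154 again, so that is the stop.

```bash
python3 -m creep '{"delta_pos": [[0,4,-0.6],[0,9,-1.3],[0,13.3,-1.9],[0,13.3,-1.9],[0,13.3,-1.9],[0,13.3,-1.9],[0,13.3,-1.9],[0,13.3,-1.9],[0,13.3,-1.9],[0,13.3,-1.9]], "dr": [[-1.73,0,0],[-1.73,0,0],[-1.73,0,0],[-1.73,0,0],[-1.73,0,0],[-1.73,0,0],[-1.73,0,0],[-1.73,0,0],[-1.73,0,0],[-1.73,0,0]]}'
python3 - <<'E'
from a import *
plan(gp(HD+[0,0,.002]),D,yd(.16))
E
```

```text
clock: 24.3
position: [0.63, -0.0544, 0.2479]
ee_rot: [-0.478, -0.516, -0.486, 0.519]
contact_force: [-0.2, 0.2, -0.5]
width: 0.0512
dpos_cm [9.24 0.35 0.01] dr [-0.231 -0.006  0.011]
```

```bash
python3 -m creep '{"delta_pos": [[0,0.2,0],[3,0.2,0],[6,0.2,0],[8.5,0.2,0],[9.2,0.2,0],[9.2,0.2,0]], "dr": [[-0.14,0,0],[-0.23,0,0],[-0.23,0,0],[-0.23,0,0],[-0.23,0,0],[-0.23,0,0]]}'
python3 -m creep '{"delta_pos": [[0,0,0],[0,0,0],[0,0,0],[0,0,0],[0,0,0],[0,0,0]], "dr": [[0,0,0],[0,0,0],[0,0,0],[0,0,0],[0,0,0],[0,0,0]]}' -1 40
```

```text
clock: 24.9
position: [0.631, -0.0541, 0.156]
ee_rot: [0.532, 0.459, 0.541, -0.462]
contact_force: [0.5, 0.6, -0.1]
width: 0.0512
clock: 25.5
position: [0.6332, -0.055, 0.1595]
ee_rot: [0.535, 0.46, 0.539, -0.461]
contact_force: [-0.0, -2.9, 2.4]
width: 0.0146
```

```bash
python3 -m creep '{"delta_pos": [[0,-0.95,-0.03],[0,-1.88,-0.13],[0,-3.73,-0.53],[0,-5.5,-1.17],[0,-7.17,-2.06],[0,-8.7,-3.17],[0,-10.05,-4.49],[0,-11.21,-5.98],[0,-11.21,-5.98]], "dr": [[0.07,0,0],[0.14,0,0],[0.28,0,0],[0.42,0,0],[0.56,0,0],[0.7,0,0],[0.84,0,0],[0.98,0,0],[0.98,0,0]]}'
python3 - <<'E'
from a import *
s,p,r=st();print(s['contact_force'],s['moment'],s['width'])
for f in(1.1,1.22,1.34,1.46,1.58):
  d=-ey*np.cos(f)-ex*np.sin(f);plan(A+.135*d+[0,0,.1585],D,yd(.16-f))
E
```

```text
clock: 26.4
position: [0.5119, -0.0112, 0.1601]
ee_rot: [-0.255, -0.658, -0.259, 0.66]
contact_force: [-0.5, -0.9, 1.4]
width: 0.0145
[-0.46530641 -0.87050473  1.36255319] [-0.19006469 -0.1507656  -0.18657595] 0.01452010883547234
dpos_cm [ 0.17 -1.32 -0.13] dr [0.114 0.001 0.007]
dpos_cm [ 0.18 -2.91 -0.41] dr [0.234 0.001 0.007]
dpos_cm [ 0.19 -4.46 -0.88] dr [0.354 0.002 0.007]
dpos_cm [ 0.2  -5.94 -1.53] dr [0.474 0.002 0.007]
dpos_cm [ 0.21 -7.34 -2.35] dr [0.594 0.002 0.007]
```

```bash
python3 -m creep '{"delta_pos": [[0,-1.3,-0.1],[0,-2.9,-0.4],[0,-4.4,-0.9],[0,-5.9,-1.5],[0,-7.3,-2.35],[0,-7.3,-2.35],[0,-7.3,-2.35]], "dr": [[0.11,0,0],[0.23,0,0],[0.35,0,0],[0.47,0,0],[0.59,0,0],[0.59,0,0],[0.59,0,0]]}'
python3 -m creep '{"delta_pos": [[0,0,0],[0,0,0],[0,0,0],[-3,0,0],[-7,0,0],[-11,0,0],[-14,0,0],[-14,0,0]], "dr": [[0,0,0],[0,0,0],[0,0,0],[0,0,0],[0,0,0],[0,0,0],[0,0,0],[0,0,0]]}' 0.2
python3 - <<'E'
from a import *
im=snap('wrist');t=snap('top');w=cloud(im);hsv=cv2.cvtColor(im['pixels'],cv2.COLOR_BGR2HSV)
m=(hsv[...,0]>45)&(hsv[...,0]<80)&(hsv[...,1]>130)&(w[...,2]>.208)&(w[...,2]<.23);m[240:]=0
h=np.median(w[m],0);d=h-A;print('handle',h,'value',np.arctan2(-d@ex,-d@ey),np.hypot(d@ex,d@ey))
cv2.imwrite('pics/w5.png',cv2.resize(np.hstack([im['pixels'],t['pixels'][80:300,150:502].repeat(1,0) if 0 else cv2.resize(t['pixels'][80:300,150:502],(640,400))]),(800,250)))
w=cloud(t);hsv=cv2.cvtColor(t['pixels'],cv2.COLOR_BGR2HSV)
m=((hsv[...,0]<8)|(hsv[...,0]>172))&(hsv[...,1]>120)&(w[...,2]>.13)&(w[...,2]<.18)
k,l,s_,c=cv2.connectedComponentsWithStats(m.astype(np.uint8))
for i in range(1,k):
  if s_[i,4]>10: P=w[l==i];print(c[i],s_[i,4],np.median(P,0),cv2.minEnclosingCircle(P[:,:2].astype(np.float32)),(np.median(P,0)-A)@ey)
print(st()[0]['qpos'])
E
```

```text
clock: 27.1
position: [0.4798, 0.0569, 0.1599]
ee_rot: [-0.054, -0.702, -0.058, 0.708]
contact_force: [-4.3, -1.2, 2.7]
width: 0.0146
clock: 27.9
position: [0.4847, 0.0563, 0.3048]
ee_rot: [0.053, 0.707, 0.056, -0.703]
contact_force: [-0.1, 0.4, -0.3]
width: 0.0514
handle [0.48084606 0.05690029 0.21558956] value 1.565102455292708 0.1339890339924264
[323.69915254 165.80084746] 236 [ 0.63214032 -0.07696243  0.1573941 ] ((0.6345762014389038, -0.07631624490022659), 0.02453714795410633) -0.15701976694530267
[556.92307692 364.46153846] 13 [ 0.12247324 -0.69012578  0.14601235] ((0.11705076694488525, -0.6921069622039795), 0.013145353645086288) -0.6811521142105577
[-0.03023492  0.09911608  1.49530243  0.00396883  1.55163893  1.38677269]
```

View pics/w5.png

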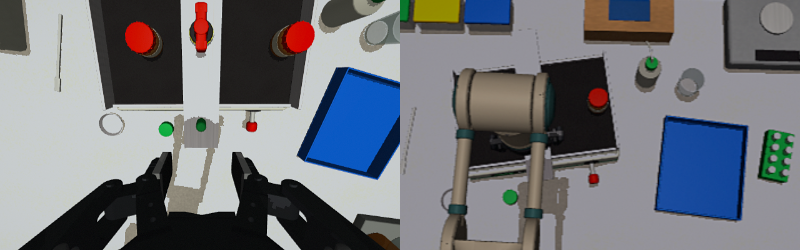

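The bar reads 1.565 rad. The view shows the two jars standing at wrist (142,38) and (299,38), and the tray clear on the right. Go for the tray-side jar first.

Run:
```python
from a import *
im=dict(np.load('last_wrist.npz'));w=cloud(im);hsv=cv2.cvtColor(im['pixels'],cv2.COLOR_BGR2HSV)
m=((hsv[...,0]<8)|(hsv[...,0]>172))&(hsv[...,1]>120)&(w[...,2]>.15)&(w[...,2]<.165)
k,l,s_,c=cv2.connectedComponentsWithStats(m.astype(np.uint8))
for i in range(1,k):
  if s_[i,4]>100: P=w[l==i];print(c[i],s_[i,4],np.median(P,0),cv2.minEnclosingCircle(P[:,:2].astype(np.float32)))
plan([.633,-.0765,.2],D,yd(.16))
```

```text
[478.15760041  59.3157092 ] 1967 [ 0.63547664 -0.07837695  0.15796908] ((0.6359423398971558, -0.08005339652299881), 0.02448047511279583)
[223.43514644  60.2625523 ] 1912 [0.59574197 0.17484742 0.15801896] ((0.5959904789924622, 0.17627355456352234), 0.02470770664513111)
dpos_cm [  9.92  15.49 -12.92] dr [-1.577e+00 -1.000e-03  7.000e-03]
```

```bash
python3 -m creep '{"delta_pos": [[0,4,-3],[2,8,-6.5],[5,12,-10],[8,15.5,-13],[9.9,15.5,-13],[9.9,15.5,-13],[9.9,15.5,-13],[9.9,15.5,-13],[9.9,15.5,-13],[9.9,15.5,-13]], "dr": [[-1.57,0,0],[-1.57,0,0],[-1.57,0,0],[-1.57,0,0],[-1.57,0,0],[-1.57,0,0],[-1.57,0,0],[-1.57,0,0],[-1.57,0,0],[-1.57,0,0]]}' 1 60
python3 - <<'E'
from a import *
plan([.6355,-.078,.091],D,yd(.16))
im=snap('wrist');w=cloud(im);hsv=cv2.cvtColor(im['pixels'],cv2.COLOR_BGR2HSV)
m=((hsv[...,0]<8)|(hsv[...,0]>172))&(hsv[...,1]>120)&(w[...,2]>.15)&(w[...,2]<.165)&(w[...,1]<0)
P=w[m];print(len(P),cv2.minEnclosingCircle(P[:,:2].astype(np.float32)))
E
```

```text
clock: 29.0
position: [0.632, -0.0762, 0.1971]
ee_rot: [0.518, 0.476, 0.526, -0.478]
contact_force: [-0.2, -1.1, 0.6]
width: 0.0856
dpos_cm [10.6   0.43  0.27] dr [-0.071 -0.006  0.009]
2710 ((0.6362097263336182, -0.0802726298570633), 0.024432390928268433)
```

```bash
python3 -m creep '{"delta_pos": [[0,0.4,0.3],[3,0.4,0.3],[6,0.4,0.3],[9,0.4,0.3],[10.6,0.4,0.3],[10.6,0.4,0.3]], "dr": [[-0.07,0,0],[-0.07,0,0],[-0.07,0,0],[-0.07,0,0],[-0.07,0,0],[-0.07,0,0]]}'
python3 -m creep '{"delta_pos": [[0,0,0],[0,0,0],[0,0,0],[0,0,0],[0,0,0]], "dr": [[0,0,0],[0,0,0],[0,0,0],[0,0,0],[0,0,0]]}' -1 60
python3 -m creep '{"delta_pos": [[-1,0,0],[-4,0,0],[-8,0,0],[-11,0,0],[-13,0,0],[-13,0,0]], "dr": [[0,0,0],[0,0,0],[0,0,0],[0,0,0],[0,0,0],[0,0,0]]}'
python3 - <<'E'
from a import *
plan([.54,-.362,.2],D,yd(.16))
E
```

```text
clock: 29.65
position: [0.6333, -0.0778, 0.089]
ee_rot: [0.531, 0.459, 0.542, -0.463]
contact_force: [-1.5, 0.4, 0.2]
width: 0.0854
clock: 30.15
position: [0.6379, -0.0788, 0.0954]
ee_rot: [0.535, 0.461, 0.538, -0.46]
contact_force: [0.4, -0.3, 7.3]
width: 0.0472
clock: 30.75
position: [0.6392, -0.0794, 0.2274]
ee_rot: [0.536, 0.461, 0.537, -0.46]
contact_force: [-0.2, 0.5, -1.7]
width: 0.0472
dpos_cm [  2.66 -14.11  26.43] dr [-0.007 -0.002 -0.001]
```

Held (47 mm). Carry it to the tray.

```bash
python3 -m creep '{"delta_pos": [[0,-2,4],[0,-4.2,8],[0,-6.4,12],[0,-8.5,16],[0,-10.7,20],[1,-12.8,24],[2.5,-14,26.4],[2.5,-14,26.4],[2.5,-14,26.4]], "dr": [[0,0,0],[0,0,0],[0,0,0],[0,0,0],[0,0,0],[0,0,0],[0,0,0],[0,0,0],[0,0,0]]}'
python3 - <<'E'
from a import *
plan([.54,-.362,.016],D,yd(.16))
E
```

```text
clock: 31.65
position: [0.538, -0.3606, 0.1959]
ee_rot: [0.532, 0.461, 0.54, -0.461]
contact_force: [0.2, 1.1, -0.7]
width: 0.0474
dpos_cm [17.99  0.31  0.33] dr [-0.009 -0.009  0.007]
```

```bash
python3 -m creep '{"delta_pos": [[4,0,0],[8,0,0],[12,0,0],[15,0,0],[17,0,0],[17.8,0,0],[17.8,0,0]], "dr": [[0,0,0],[0,0,0],[0,0,0],[0,0,0],[0,0,0],[0,0,0],[0,0,0]]}'
python3 -m creep '{"delta_pos": [[0.2,0,0],[0.3,0,0],[0.3,0,0]], "dr": [[0,0,0],[0,0,0],[0,0,0]]}'
```

```text
clock: 32.35
position: [0.5381, -0.3587, 0.0192]
ee_rot: [0.534, 0.46, 0.54, -0.46]
contact_force: [-0.3, -0.9, -1.2]
width: 0.0474
clock: 32.65
position: [0.5387, -0.3608, 0.0182]
ee_rot: [0.535, 0.46, 0.539, -0.461]
contact_force: [0.2, -0.4, -0.8]
width: 0.0472
```

```bash
python3 -m creep '{"delta_pos": [[0.2,0,0],[0.3,0,0],[0.3,0,0]], "dr": [[0,0,0],[0,0,0],[0,0,0]]}' | sed -n '2p;4p'
python3 -m creep '{"delta_pos": [[0.2,0,0],[0.3,0,0],[0.3,0,0]], "dr": [[0,0,0],[0,0,0],[0,0,0]]}'| sed -n '2p;4p'
python3 -m creep '{"delta_pos": [[0.1,0,0],[0.15,0,0],[0.15,0,0]], "dr": [[0,0,0],[0,0,0],[0,0,0]]}'| sed -n '2p;4p'
```

```text
position: [0.5379, -0.3604, 0.014]
contact_force: [0.6, 0.9, -1.1]
position: [0.538, -0.3604, 0.0115]
contact_force: [-1.6, 0.9, 2.4]
position: [0.538, -0.3604, 0.0114]
contact_force: [-2.6, 1.5, 10.4]
```

Touching down. Release, rise, and go to jar 2.

```bash
python3 -m creep '{"delta_pos": [[-0.1,0,0],[-0.1,0,0],[-0.1,0,0],[-0.1,0,0],[-3,0,0],[-8,0,0],[-13,0,0],[-18,0,0],[-19.5,0,0],[-19.5,0,0]], "dr": [[0,0,0],[0,0,0],[0,0,0],[0,0,0],[0,0,0],[0,0,0],[0,0,0],[0,0,0],[0,0,0],[0,0,0]]}' 0.5
python3 - <<'E'
from a import *
im=snap('wrist');t=snap('top')
for n,i in(('w',im),('t',t)):
  w=cloud(i);hsv=cv2.cvtColor(i['pixels'],cv2.COLOR_BGR2HSV)
  for lo,hi in((.06,.09),(.145,.17)):
    m=((hsv[...,0]<8)|(hsv[...,0]>172))&(hsv[...,1]>120)&(w[...,2]>lo)&(w[...,2]<hi)
    k,l,s_,c=cv2.connectedComponentsWithStats(m.astype(np.uint8))
    for j in range(1,k):
      if s_[j,4]>60: P=w[l==j];print(n,s_[j,4],np.median(P,0),cv2.minEnclosingCircle(P[:,:2].astype(np.float32)))
plan([.596,.175,.2],D,yd(.16))
E
```

```text
clock: 34.55
position: [0.5408, -0.3624, 0.2082]
ee_rot: [0.537, 0.46, 0.537, -0.461]
contact_force: [-0.3, 0.2, 0.0]
width: 0.0643
w 1415 [ 0.53812352 -0.36002108  0.07402587] ((0.5379902124404907, -0.3613845705986023), 0.02397621050477028)
t 238 [0.61182712 0.15760355 0.15737169] ((0.6129046082496643, 0.1585278958082199), 0.023664427921175957)
dpos_cm [  0.58  13.82 -52.07] dr [-0.007 -0.006  0.006]
```

Jar 1 stands at (0.538,-0.360). Jar 2 has been knocked to about (0.612,0.158), so I'll go there high and re-measure.

```bash
python3 -m creep '{"delta_pos": [[-4,1,-3],[-6,2,-8],[-6,5,-18],[-6,9,-30],[-6,13,-42],[-6,15.5,-51],[-6,15.5,-51],[-6,15.5,-51],[-6,15.5,-51],[-6,15.5,-51]], "dr": [[0,0,0],[0,0,0],[0,0,0],[0,0,0],[0,0,0],[0,0,0],[0,0,0],[0,0,0],[0,0,0],[0,0,0]]}' 1
python3 - <<'E'
from a import *
im=snap('wrist','w6.png')
w=cloud(im);hsv=cv2.cvtColor(im['pixels'],cv2.COLOR_BGR2HSV)
m=((hsv[...,0]<8)|(hsv[...,0]>172))&(hsv[...,1]>120)&(w[...,2]>.145)&(w[...,2]<.17)
k,l,s_,c=cv2.connectedComponentsWithStats(m.astype(np.uint8))
for j in range(1,k):
  if s_[j,4]>60: P=w[l==j];q=np.array(cv2.minEnclosingCircle(P[:,:2].astype(np.float32))[0]);print(s_[j,4],np.median(P,0),q); plan([q[0],q[1],.2],D,yd(.16))
s,p,r=st();print(p)
E
```

```text
clock: 35.65
position: [0.6056, 0.1129, 0.2627]
ee_rot: [0.533, 0.459, 0.541, -0.462]
contact_force: [0.1, 0.1, -0.5]
width: 0.0854
1898 [0.61517979 0.15530875 0.15799321] [0.61562252 0.15428278]
dpos_cm [ 6.28  1.48 -2.93] dr [-0.001 -0.015  0.008]
[0.60632943 0.12215556 0.26245076]
```

View pics/w6.png

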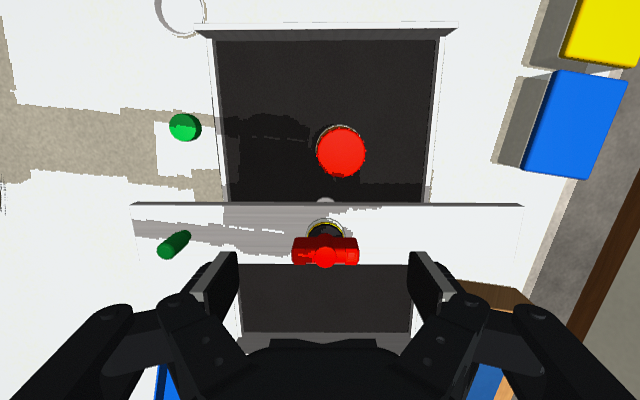

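The jar is upright at (341,150), clear of the bar edge at row 203.

```bash
python3 -m creep '{"delta_pos": [[3,1.5,-3],[6,1.5,-3],[6,1.5,-3],[6,1.5,-3]], "dr": [[0,0,0],[0,0,0],[0,0,0],[0,0,0]]}'
python3 - <<'E'
from a import *
im=snap('wrist')
w=cloud(im);hsv=cv2.cvtColor(im['pixels'],cv2.COLOR_BGR2HSV)
m=((hsv[...,0]<8)|(hsv[...,0]>172))&(hsv[...,1]>120)&(w[...,2]>.145)&(w[...,2]<.17)
P=w[m];q=np.array(cv2.minEnclosingCircle(P[:,:2].astype(np.float32))[0]);print(len(P),np.median(P,0),q)
plan([q[0]-.0005,q[1]+.001,.091],D,yd(.16))
E
```

```text
clock: 36.1
position: [0.6157, 0.1426, 0.204]
ee_rot: [0.533, 0.459, 0.54, -0.462]
contact_force: [0.4, -0.0, 0.4]
width: 0.0852
2767 [0.61519349 0.15632882 0.15796662] [0.61570305 0.1542623 ]
dpos_cm [11.48  0.11 -1.24] dr [-0.008 -0.005  0.006]
```

```bash
python3 -m creep '{"delta_pos": [[0,0.1,-1.2],[2,0.1,-1.2],[6,0.1,-1.2],[9,0.1,-1.2],[11.2,0.1,-1.2],[11.4,0.1,-1.2]], "dr": [[0,0,0],[0,0,0],[0,0,0],[0,0,0],[0,0,0],[0,0,0]]}'
python3 -m creep '{"delta_pos": [[0,0,0],[0,0,0],[0,0,0],[0,0,0],[0,0,0]], "dr": [[0,0,0],[0,0,0],[0,0,0],[0,0,0],[0,0,0]]}' -1 60
python3 -m creep '{"delta_pos": [[-1,0,0],[-4,0,0],[-8,0,0],[-12,0,0],[-16,0,0],[-17,0,0],[-17,0,0]], "dr": [[0,0,0],[0,0,0],[0,0,0],[0,0,0],[0,0,0],[0,0,0],[0,0,0]]}'
python3 - <<'E'
from a import *
plan([.434,-.365,.22],D,yd(.16))
E
```

```text
clock: 36.75
position: [0.6137, 0.1555, 0.0903]
ee_rot: [0.533, 0.459, 0.54, -0.462]
contact_force: [-0.1, -0.2, 0.6]
width: 0.085
clock: 37.25
position: [0.617, 0.1559, 0.0949]
ee_rot: [0.535, 0.462, 0.538, -0.459]
contact_force: [-0.5, -0.7, 5.7]
width: 0.0472
clock: 37.95
position: [0.6171, 0.1551, 0.2646]
ee_rot: [0.535, 0.461, 0.538, -0.459]
contact_force: [-0.2, 0.9, -2.0]
width: 0.0474
dpos_cm [  4.23 -26.01  48.64] dr [-0.007 -0.005  0.   ]
```

```bash
python3 -m creep '{"delta_pos": [[0,-2,4],[0,-4.3,8],[0,-6.4,12],[0,-8.6,16],[0,-10.7,20],[0,-12.9,24],[0,-15,28],[0,-17,32],[0,-19,36],[0,-21.4,40]], "dr": [[0,0,0],[0,0,0],[0,0,0],[0,0,0],[0,0,0],[0,0,0],[0,0,0],[0,0,0],[0,0,0],[0,0,0]]}'
python3 -m creep '{"delta_pos": [[2,-2.5,4.6],[4,-4.6,8.6],[6,-4.6,8.6],[10,-4.6,8.6],[14,-4.6,8.6],[14,-4.6,8.6]], "dr": [[0,0,0],[0,0,0],[0,0,0],[0,0,0],[0,0,0],[0,0,0]]}'
python3 - <<'E'
from a import *
plan([.434,-.365,.014],D,yd(.16))
im=snap('top');w=cloud(im);hsv=cv2.cvtColor(im['pixels'],cv2.COLOR_BGR2HSV)
m=((hsv[...,0]<8)|(hsv[...,0]>172))&(hsv[...,1]>120)&(w[...,2]>.05)&(w[...,2]<.17)&(w[...,0]>.3)
k,l,s_,c=cv2.connectedComponentsWithStats(m.astype(np.uint8))
for j in range(1,k):
  if s_[j,4]>30: print(s_[j,4],np.median(w[l==j],0))
E
```

```text
clock: 38.95
position: [0.4638, -0.2737, 0.2585]
ee_rot: [0.533, 0.46, 0.541, -0.461]
contact_force: [0.1, -0.2, -1.5]
width: 0.0475
clock: 39.55
position: [0.4273, -0.3595, 0.1135]
ee_rot: [0.528, 0.461, 0.545, -0.46]
contact_force: [-0.2, 1.0, -2.2]
width: 0.0474
dpos_cm [9.92 0.73 0.84] dr [-0.008 -0.02   0.015]
201 [ 0.53480433 -0.35623472  0.07335184]
43 [ 0.44628911 -0.06885433  0.05328443]
```

```bash
python3 -m creep '{"delta_pos": [[0,0.5,0.7],[3,0.5,0.7],[6,0.5,0.7],[8,0.5,0.7],[9.3,0.5,0.7],[9.5,0.5,0.7],[9.5,0.5,0.7]], "dr": [[0,0,0],[0,0,0],[0,0,0],[0,0,0],[0,0,0],[0,0,0],[0,0,0]]}'
python3 -m creep '{"delta_pos": [[0.1,0,0],[0.2,0,0],[0.2,0,0]], "dr": [[0,0,0],[0,0,0],[0,0,0]]}' | sed -n '2,4p'
```

```text
clock: 40.3
position: [0.4389, -0.3712, 0.0271]
ee_rot: [0.535, 0.46, 0.538, -0.461]
contact_force: [0.6, 0.6, -1.3]
width: 0.047
position: [0.4381, -0.3705, 0.0246]
ee_rot: [0.535, 0.46, 0.539, -0.461]
contact_force: [-0.4, 1.0, -1.7]
```

```bash
python3 -m creep '{"delta_pos": [[0.4,0,0],[0.8,0,0],[1.1,0,0],[1.1,0,0]], "dr": [[0,0,0],[0,0,0],[0,0,0],[0,0,0]]}' | sed -n '2p;4p'
python3 -m creep '{"delta_pos": [[0.1,0,0],[0.2,0,0],[0.2,0,0]], "dr": [[0,0,0],[0,0,0],[0,0,0]]}' | sed -n '2p;4p'
python3 -m creep '{"delta_pos": [[0.1,0,0],[0.1,0,0],[0.1,0,0]], "dr": [[0,0,0],[0,0,0],[0,0,0]]}' | sed -n '2p;4p'
```

```text
position: [0.4373, -0.3697, 0.0122]
contact_force: [0.5, 0.1, -1.1]
position: [0.4377, -0.3702, 0.011]
contact_force: [0.7, 0.1, -0.8]
position: [0.4378, -0.3703, 0.0109]
contact_force: [-0.8, 0.9, 6.0]
```

```bash
python3 -m creep '{"delta_pos": [[-0.1,0,0],[-0.1,0,0],[-0.1,0,0],[-0.1,0,0],[-3,0,0],[-8,0,0],[-13,0,0],[-18,0,0],[-22,0,0],[-22,0,0]], "dr": [[0,0,0],[0,0,0],[0,0,0],[0,0,0],[0,0,0],[0,0,0],[0,0,0],[0,0,0],[0,0,0],[0,0,0]]}' 0.5
python3 - <<'E'
from a import *
im=snap('wrist');t=snap('top','t3.png')
w=cloud(im);hsv=cv2.cvtColor(im['pixels'],cv2.COLOR_BGR2HSV)
m=((hsv[...,0]<8)|(hsv[...,0]>172))&(hsv[...,1]>120)&(w[...,2]>.05)&(w[...,2]<.1)
k,l,s_,c=cv2.connectedComponentsWithStats(m.astype(np.uint8))
for j in range(1,k):
  if s_[j,4]>60: P=w[l==j];print(s_[j,4],np.median(P,0),cv2.minEnclosingCircle(P[:,:2].astype(np.float32)))
plan([.480,.057,.25],D,yd(-1.41));print(st()[1])
E
```

```text
clock: 42.6
position: [0.4416, -0.3738, 0.2368]
ee_rot: [0.539, 0.46, 0.535, -0.461]
contact_force: [-0.3, 0.1, 0.2]
width: 0.0641
1208 [ 0.43769857 -0.36942445  0.07403232] ((0.43781983852386475, -0.3707120716571808), 0.02373756654560566)
1258 [ 0.53578786 -0.36036343  0.07403314] ((0.5379807949066162, -0.36215269565582275), 0.024219224229454994)
dpos_cm [ -1.83  10.54 -41.71] dr [1.563e+00 1.000e-03 6.000e-03]
[ 0.43918808 -0.37122035  0.23072247]
```

View pics/t3.png

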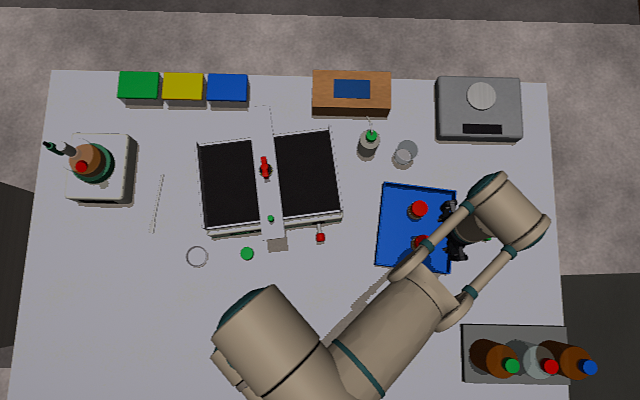

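Both jars stand in the tray at (419,209) and (420,242), and the platform is empty. Now turn the bar back.

```bash
python3 -m creep '{"delta_pos": [[-2,1,-4],[-2,2,-8],[-2,4,-16],[-2,6,-24],[-2,8.5,-33],[-2,10.5,-41.7],[-2,10.5,-41.7],[-2,10.5,-41.7],[-2,10.5,-41.7],[-2,10.5,-41.7]], "dr": [[1.5,0,0],[1.5,0,0],[1.5,0,0],[1.5,0,0],[1.5,0,0],[1.5,0,0],[1.5,0,0],[1.5,0,0],[1.5,0,0],[1.5,0,0]]}' 0.2
python3 - <<'E'
from a import *
im=snap('wrist');w=cloud(im);hsv=cv2.cvtColor(im['pixels'],cv2.COLOR_BGR2HSV)
m=(hsv[...,0]>45)&(hsv[...,0]<80)&(hsv[...,1]>130)&(w[...,2]>.208)&(w[...,2]<.23)&(np.hypot(w[...,0]-.48,w[...,1]-.057)<.03)
h=np.median(w[m],0);print('handle',h,m.sum());plan([h[0],h[1],.156],D,yd(-1.41))
E
```

```text
clock: 43.7
position: [0.4779, 0.0589, 0.2491]
ee_rot: [-0.115, -0.694, -0.12, 0.701]
contact_force: [-0.0, 0.4, -0.1]
width: 0.0516
handle [0.48073811 0.05737356 0.21551018] 330
dpos_cm [ 9.3   0.82 -0.11] dr [0.169 0.008 0.013]
```

```bash
python3 -m creep '{"delta_pos": [[0,0.6,0],[3,0.7,0],[6,0.7,0],[8.5,0.7,0],[9.3,0.7,0],[9.3,0.7,0]], "dr": [[0.14,0,0],[0.16,0,0],[0.16,0,0],[0.16,0,0],[0.16,0,0],[0.16,0,0]]}'
python3 -m creep '{"delta_pos": [[0,0,0],[0,0,0],[0,0,0],[0,0,0],[0,0,0],[0,0,0]], "dr": [[0,0,0],[0,0,0],[0,0,0],[0,0,0],[0,0,0],[0,0,0]]}' -1 40
python3 -m creep '{"delta_pos": [[0,0.95,-0.03],[0,1.88,-0.13],[0,3.73,-0.53],[0,5.5,-1.17],[0,7.17,-2.06],[0,8.7,-3.17],[0,10.05,-4.49],[0,11.21,-5.98],[0,11.21,-5.98]], "dr": [[-0.07,0,0],[-0.14,0,0],[-0.28,0,0],[-0.42,0,0],[-0.56,0,0],[-0.7,0,0],[-0.84,0,0],[-0.98,0,0],[-0.98,0,0]]}'
python3 - <<'E'
from a import *
s,p,r=st();print(s['contact_force'],s['moment'],s['width'])
for f in(.45,.32,.2,.08,0,-.02):
  d=-ey*np.cos(f)-ex*np.sin(f);plan(A+.135*d+[-.001,0,.1585],D,yd(.16-f))
E
```

```text
clock: 44.35
position: [0.4794, 0.0502, 0.1562]
ee_rot: [-0.061, -0.7, -0.065, 0.708]
contact_force: [0.7, 0.9, -1.0]
width: 0.0511
clock: 44.95
position: [0.4817, 0.0504, 0.159]
ee_rot: [-0.061, -0.703, -0.064, 0.706]
contact_force: [-0.0, 0.1, 2.1]
width: 0.0148
clock: 45.85
position: [0.5637, -0.047, 0.1576]
ee_rot: [0.384, 0.593, 0.391, -0.59]
contact_force: [1.8, 8.7, 1.2]
width: 0.0146
[1.77496311 8.69252303 1.24450682] [ 1.36572782 -0.51343821  0.10952418] 0.014576620756540022
dpos_cm [-0.1   1.02 -0.08] dr [-0.122 -0.01   0.005]
dpos_cm [-0.1   2.74 -0.4 ] dr [-0.252 -0.01   0.004]
dpos_cm [-0.11  4.29 -0.9 ] dr [-0.372 -0.01   0.003]
dpos_cm [-0.11  5.76 -1.57] dr [-0.492 -0.01   0.003]
dpos_cm [-0.11  6.69 -2.12] dr [-0.572 -0.01   0.002]
dpos_cm [-0.11  6.91 -2.27] dr [-0.592 -0.01   0.002]
```

```bash
python3 -m creep '{"delta_pos": [[0,1,-0.1],[0,2.7,-0.4],[0,4.3,-0.9],[0,5.8,-1.6],[0,6.7,-2.1],[0,6.8,-2.2],[0,6.8,-2.2]], "dr": [[-0.12,0,0],[-0.25,0,0],[-0.37,0,0],[-0.49,0,0],[-0.57,0,0],[-0.57,0,0],[-0.57,0,0]]}'
python3 - <<'E'
from a import *
s,p,r=st();print(s['contact_force'],s['moment'],s['width'])
E
python3 -m creep '{"delta_pos": [[0,0,0],[0,0,0],[0,0,0],[-3,0,0],[-7,0,0],[-9,0,0],[-9,0,0]], "dr": [[0,0,0],[0,0,0],[0,0,0],[0,0,0],[0,0,0],[0,0,0],[0,0,0]]}' 0.2
python3 - <<'E'
from a import *
im=snap('wrist');w=cloud(im);hsv=cv2.cvtColor(im['pixels'],cv2.COLOR_BGR2HSV)
m=(hsv[...,0]>45)&(hsv[...,0]<80)&(hsv[...,1]>130)&(w[...,2]>.208)&(w[...,2]<.23)&(np.hypot(w[...,0]-.633,w[...,1]+.055)<.04)
h=np.median(w[m],0);d=h-A;print('handle',h,m.sum(),'value',np.arctan2(-d@ex,-d@ey));
plan([h[0],h[1],.156],D,yd(.16));print(st()[0]['qpos'])
m=((hsv[...,0]<8)|(hsv[...,0]>172))&(hsv[...,1]>150)&(w[...,2]>.2195)&(np.hypot(w[...,0]-.61,w[...,1]-.08)<.045)
P=w[m];v=np.linalg.svd(P[:,:2]-P[:,:2].mean(0),full_matrices=False)[2][0];print(len(P),P.mean(0),np.arctan2(v[1],v[0])%np.pi)
E
```

```text
clock: 46.55
position: [0.6311, -0.0554, 0.1572]
ee_rot: [0.535, 0.46, 0.54, -0.459]
contact_force: [-0.4, 4.5, 2.9]
width: 0.0148
[-0.42374796  4.51754266  2.92353379] [0.76918195 0.00850524 0.05805098] 0.014770987008274098
clock: 47.25
position: [0.6333, -0.058, 0.2509]
ee_rot: [0.537, 0.46, 0.538, -0.459]
contact_force: [1.7, -0.1, -0.5]
width: 0.0511
handle [ 0.63132025 -0.05473422  0.21558175] 323 value 0.0238574335335942
dpos_cm [ 9.25 -0.01 -0.27] dr [-0.004 -0.003  0.002]
[-0.20180632  0.349727    1.28500318  0.0021755   1.51015107 -0.35843139]
1979 [0.61292977 0.07439771 0.22259407] 0.15521185812115368
```

The bar is back along the platform at about 0.02 by the same measure that read 0.02 at the start. Now the wing knob, counterclockwise.

```bash
python3 - <<'E'
from a import *
plan([.6135,.078,.251],D,yd(-1.416))
E
python3 -m creep '{"delta_pos": [[0,0,-4],[0,0,-9],[0,0.2,-13.6],[0,0.2,-13.6],[0,0.2,-13.6],[0,0.2,-13.6],[0,0.2,-13.6],[0,0.2,-13.6],[0,0.2,-13.6],[0,0.2,-13.6]], "dr": [[1.5,0,0],[1.5,0,0],[1.5,0,0],[1.5,0,0],[1.5,0,0],[1.5,0,0],[1.5,0,0],[1.5,0,0],[1.5,0,0],[1.5,0,0]]}'
python3 - <<'E'
from a import *
plan([.6135,.078,.166],D,yd(-1.416))
E
```

```text
dpos_cm [ -0.21   0.27 -13.69] dr [ 1.572e+00 -1.000e-03  4.000e-03]
clock: 48.3
position: [0.611, 0.0773, 0.2453]
ee_rot: [-0.08, -0.699, -0.083, 0.706]
contact_force: [-0.4, -0.3, -0.2]
width: 0.0515
dpos_cm [ 7.93  0.04 -0.33] dr [0.076 0.009 0.005]
```

```bash
python3 -m creep '{"delta_pos": [[0,0,-0.3],[3,0,-0.3],[6,0,-0.3],[7.5,0,-0.3],[7.8,0,-0.3],[7.8,0,-0.3]], "dr": [[0.07,0,0],[0.07,0,0],[0.07,0,0],[0.07,0,0],[0.07,0,0],[0.07,0,0]]}'
python3 -m creep '{"delta_pos": [[0,0,0],[0,0,0],[0,0,0],[0,0,0],[0,0,0],[0,0,0]], "dr": [[0,0,0],[0,0,0],[0,0,0],[0,0,0],[0,0,0],[0,0,0]]}' -1 60
```

```text
clock: 48.9
position: [0.6137, 0.0785, 0.1682]
ee_rot: [-0.058, -0.702, -0.061, 0.708]
contact_force: [-0.2, 0.1, 1.1]
width: 0.0512
clock: 49.5
position: [0.6155, 0.0781, 0.171]
ee_rot: [-0.058, -0.703, -0.06, 0.706]
contact_force: [-0.3, -2.5, 5.5]
width: 0.0127
```

```bash
for k in 1; do python3 -m creep '{"delta_pos": [[0.04,0,0],[0.07,0,0],[0.11,0,0],[0.15,0,0],[0.18,0,0],[0.22,0,0],[0.25,0,0],[0.28,0,0],[0.29,0,0],[0.29,0,0]], "dr": [[-0.14,0,0],[-0.28,0,0],[-0.42,0,0],[-0.56,0,0],[-0.7,0,0],[-0.84,0,0],[-0.98,0,0],[-1.1,0,0],[-1.1,0,0],[-1.1,0,0]]}'; done
python3 - <<'E'
from a import *
s,p,r=st();print(s['contact_force'],s['moment'],s['width'],s['qpos'][5])
E
python3 -m creep '{"delta_pos": [[0.04,0,0],[0.07,0,0],[0.11,0,0],[0.15,0,0],[0.18,0,0],[0.22,0,0],[0.25,0,0],[0.28,0,0],[0.29,0,0],[0.29,0,0]], "dr": [[-0.14,0,0],[-0.28,0,0],[-0.42,0,0],[-0.56,0,0],[-0.7,0,0],[-0.84,0,0],[-0.98,0,0],[-1.1,0,0],[-1.1,0,0],[-1.1,0,0]]}'
python3 - <<'E'
from a import *
s,p,r=st();print(s['contact_force'],s['moment'],s['width'],s['qpos'][5])
E
```

```text
clock: 50.5
position: [0.6133, 0.0804, 0.1681]
ee_rot: [-0.415, -0.569, -0.423, 0.57]
contact_force: [-3.5, 1.3, 9.0]
width: 0.0128
[-3.53722564  1.29821971  9.03364654] [0.1949556  0.63460157 0.12684418] 0.012813985729380327 0.3140279957022425
clock: 51.5
position: [0.6103, 0.0795, 0.1652]
ee_rot: [0.65, 0.266, 0.66, -0.267]
contact_force: [-9.4, -0.4, 11.3]
width: 0.0127
[-9.43760981 -0.41077837 11.25096744] [-0.23373986  1.47884934  0.18434871] 0.012687537546968244 -0.7859761521825952
```

```bash
python3 -m creep '{"delta_pos": [[0.02,0,0],[0.04,0,0],[0.07,0,0],[0.11,0,0],[0.14,0,0],[0.18,0,0],[0.22,0,0],[0.25,0,0],[0.25,0,0],[0.25,0,0]], "dr": [[-0.14,0,0],[-0.28,0,0],[-0.42,0,0],[-0.56,0,0],[-0.7,0,0],[-0.84,0,0],[-0.98,0,0],[-1.1,0,0],[-1.1,0,0],[-1.1,0,0]]}'
python3 -m creep '{"delta_pos": [[0,0,0],[0,0,0],[0,0,0],[-3,0,0],[-7,0,0],[-8,0,0],[-8,0,0]], "dr": [[0,0,0],[0,0,0],[0,0,0],[0,0,0],[0,0,0],[0,0,0],[0,0,0]]}' 0.2
python3 -m creep '{"delta_pos": [[0,0,0],[0,0,0],[0,0,0],[0,0,0],[0,0,0],[0,0,0],[0,0,0],[0,0,0],[0,0,0],[0,0,0]], "dr": [[1.5,0,0],[1.5,0,0],[1.5,0,0],[1.5,0,0],[1.5,0,0],[1.5,0,0],[1.5,0,0],[1.5,0,0],[1.5,0,0],[1.5,0,0]]}'
python3 - <<'E'
from a import *
im=snap('wrist');w=cloud(im);hsv=cv2.cvtColor(im['pixels'],cv2.COLOR_BGR2HSV)
m=((hsv[...,0]<8)|(hsv[...,0]>172))&(hsv[...,1]>150)&(w[...,2]>.20)&(np.hypot(w[...,0]-.61,w[...,1]-.08)<.045)
P=w[m];zt=np.percentile(P[:,2],90);P=P[P[:,2]>zt-.003];v=np.linalg.svd(P[:,:2]-P[:,:2].mean(0),full_matrices=False)[2][0];a=np.arctan2(v[1],v[0])%np.pi;print(len(P),P.mean(0),a)
print(st()[0]['qpos'])
for th in(a-np.pi/2,a-1.5*np.pi): print(th);plan([.6135,.078,zt-.045-.0115],D,yd(th))
E
```

```text
clock: 52.5
position: [0.6097, 0.0764, 0.1623]
ee_rot: [0.692, -0.114, 0.703, 0.116]
contact_force: [-10.3, -5.8, 10.8]
width: 0.0133
clock: 53.2
position: [0.6165, 0.0788, 0.2434]
ee_rot: [0.697, -0.113, 0.698, 0.117]
contact_force: [-0.3, 0.0, 0.0]
width: 0.0514
clock: 54.2
position: [0.6141, 0.0786, 0.2389]
ee_rot: [0.584, 0.393, 0.591, -0.394]
contact_force: [0.3, 0.2, -0.4]
width: 0.0513
1386 [0.61212644 0.07775106 0.21427215] 0.3272172781849371
[ 0.01215424  0.33250175  1.33407709  0.00450506  1.48500698 -0.37539002]
-1.2435790486099594
dpos_cm [ 8.03 -0.02  0.1 ] dr [1.631 0.    0.012]
-4.385171702199752
dpos_cm [ 8.03 -0.02  0.1 ] dr [-1.511 -0.012  0.   ]
```

```bash
python3 -m creep '{"delta_pos": [[0,0,0.1],[0,0,0.1],[0,0,0.1],[0,0,0.1],[0,0,0.1],[0,0,0.1],[0,0,0.1],[0,0,0.1],[0,0,0.1],[0,0,0.1]], "dr": [[1.5,0,0],[1.5,0,0],[1.5,0,0],[1.5,0,0],[1.5,0,0],[1.5,0,0],[1.5,0,0],[1.5,0,0],[1.5,0,0],[1.5,0,0]]}'
python3 - <<'E'
from a import *
plan([.6135,.078,.159],D,yd(-1.244))
E
```

```text
clock: 55.25
position: [0.6147, 0.0777, 0.2394]
ee_rot: [-0.16, -0.685, -0.165, 0.691]
contact_force: [0.2, 0.2, 0.5]
width: 0.0512
dpos_cm [ 8.04 -0.02  0.04] dr [0.138 0.007 0.008]
```

```bash
python3 -m creep '{"delta_pos": [[0,0,0],[3,0,0],[6,0,0],[7.8,0,0],[8,0,0],[8,0,0]], "dr": [[0.13,0,0],[0.13,0,0],[0.13,0,0],[0.13,0,0],[0.13,0,0],[0.13,0,0]]}'
python3 -m creep '{"delta_pos": [[0,0,0],[0,0,0],[0,0,0],[0,0,0],[0,0,0],[0,0,0]], "dr": [[0,0,0],[0,0,0],[0,0,0],[0,0,0],[0,0,0],[0,0,0]]}' -1 60
python3 -m creep '{"delta_pos": [[0.02,0,0],[0.05,0,0],[0.09,0,0],[0.13,0,0],[0.16,0,0],[0.2,0,0],[0.22,0,0],[0.22,0,0]], "dr": [[-0.14,0,0],[-0.28,0,0],[-0.42,0,0],[-0.56,0,0],[-0.7,0,0],[-0.84,0,0],[-0.9,0,0],[-0.9,0,0]]}'
python3 - <<'E'
from a import *
s,p,r=st();print(s['contact_force'],s['moment'],s['width'],s['qpos'][5],np.arctan2(*r.as_matrix()[[1,0],1]))
E
```

```text
clock: 55.85
position: [0.6144, 0.078, 0.1602]
ee_rot: [-0.117, -0.694, -0.121, 0.7]
contact_force: [0.1, -0.2, -0.3]
width: 0.0513
clock: 56.45
position: [0.6156, 0.0784, 0.1628]
ee_rot: [-0.117, -0.696, -0.121, 0.698]
contact_force: [-0.7, 2.6, 6.1]
width: 0.0124
clock: 57.25
position: [0.6137, 0.0804, 0.1606]
ee_rot: [-0.406, -0.576, -0.414, 0.576]
contact_force: [-4.5, 5.3, 7.6]
width: 0.0129
[-4.54994158  5.33316701  7.56204504] [ 0.84630068  0.66490408 -0.32977124] 0.01286881976245461 0.34293108787169074 -0.33290366394687404
```

Moment now −0.33 (the stop). Press a bit more, release and check.

```bash
python3 -m creep '{"delta_pos": [[0,0,0],[0,0,0],[0,0,0],[0,0,0]], "dr": [[-0.06,0,0],[-0.12,0,0],[-0.14,0,0],[-0.14,0,0]]}' | head -0
python3 - <<'E'
from a import *
s,p,r=st();print(s['contact_force'],s['moment'],s['width'],np.arctan2(*r.as_matrix()[[1,0],1]))
E
python3 -m creep '{"delta_pos": [[0,0,0],[0,0,0],[0,0,0],[-3,0,0],[-7,0,0],[-9,0,0],[-9,0,0]], "dr": [[0,0,0],[0,0,0],[0,0,0],[0,0,0],[0,0,0],[0,0,0],[0,0,0]]}' 0.2
python3 - <<'E'
from a import *
im=snap('wrist');w=cloud(im);hsv=cv2.cvtColor(im['pixels'],cv2.COLOR_BGR2HSV)
m=((hsv[...,0]<8)|(hsv[...,0]>172))&(hsv[...,1]>150)&(w[...,2]>.20)&(np.hypot(w[...,0]-.61,w[...,1]-.08)<.045)
P=w[m];zt=np.percentile(P[:,2],90);P=P[P[:,2]>zt-.003];v=np.linalg.svd(P[:,:2]-P[:,:2].mean(0),full_matrices=False)[2][0];a=np.arctan2(v[1],v[0])%np.pi;print(len(P),P.mean(0),a,zt)
s,p,r=st();print(p)
# next: park knob push: closed fingers, tilt tool .35, in front of head
l=lambda x,y,z:A+ex*x+ey*y+ez*z
xd=tilt(.35)
plan(l(-.26,-.126,.2),xd,ey)
E
```

```text
[-5.74819785  6.00876165  8.87710181] [ 0.90342305  0.79081977 -2.31472558] 0.012862589898701884 -0.19949491541569941
clock: 58.35
position: [0.6178, 0.077, 0.2528]
ee_rot: [0.449, 0.547, 0.45, -0.545]
contact_force: [-0.1, 0.2, -0.6]
width: 0.0513
1205 [0.61287693 0.07866143 0.21206294] 1.2122918042546291 0.21283199639957573
[0.6164445  0.07710592 0.25038792]
dpos_cm [  5.05 -20.39  20.71] dr [-1.902 -0.24   0.336]Exception ignored on flushing sys.stdout:
BrokenPipeError: [Errno 32] Broken pipe
```

The wing is tight: −2.3 N m at the stop, height back to its start. Last, push the parking knob home with shut fingers.

```bash
cat >> a.py <<'E'
def l(x,y,z): return A+ex*x+ey*y+ez*z
E
python3 - <<'E'
from a import *
plan(l(-.245,-.126,.25),D,-ey)
E
```

```text
dpos_cm [  0.05 -19.    20.18] dr [ 1.218 -0.     0.005]
```

```bash
python3 -m creep '{"delta_pos": [[0,-3,3],[0,-6,6],[0,-9,9],[0,-12,12],[0,-15,15],[0,-18,18],[0,-19,20.2],[0,-19,20.2],[0,-19,20.2],[0,-19,20.2]], "dr": [[1.2,0,0],[1.2,0,0],[1.2,0,0],[1.2,0,0],[1.2,0,0],[1.2,0,0],[1.2,0,0],[1.2,0,0],[1.2,0,0],[1.2,0,0]]}' -1
python3 - <<'E'
from a import *
plan(l(-.245,-.126,.002),D,-ey); plan(l(-.245,-.126,.2),D,-ey)
im=snap('wrist');w=cloud(im);hsv=cv2.cvtColor(im['pixels'],cv2.COLOR_BGR2HSV)
m=((hsv[...,0]<8)|(hsv[...,0]>172))&(hsv[...,1]>150)&(np.hypot(w[...,0]-.45,w[...,1]+.07)<.05)&(w[...,2]<.06)
P=w[m];q=np.stack([(P-A)@ex,(P-A)@ey,P[:,2]],1);print(len(P),np.percentile(q,[1,50,99],0).round(4))
E
```

```text
clock: 59.4
position: [0.3898, -0.0841, 0.2488]
ee_rot: [-0.062, -0.702, -0.066, 0.707]
contact_force: [0.8, 0.8, -0.7]
width: -0.0
dpos_cm [24.68  0.21 -0.3 ] dr [0.021 0.007 0.006]
dpos_cm [ 4.88  0.09 -0.17] dr [0.021 0.007 0.006]
374 [[-0.197  -0.1388  0.0446]
 [-0.1852 -0.1263  0.0521]
 [-0.1743 -0.1137  0.0556]]
```

```bash
python3 -m creep '{"delta_pos": [[5,0.2,-0.2],[10,0.2,-0.2],[15,0.2,-0.2],[19,0.2,-0.2],[22,0.2,-0.2],[24,0.2,-0.2],[24.5,0.2,-0.2],[24.5,0.2,-0.2]], "dr": [[0.02,0,0],[0.02,0,0],[0.02,0,0],[0.02,0,0],[0.02,0,0],[0.02,0,0],[0.02,0,0],[0.02,0,0]]}'
python3 -m creep '{"delta_pos": [[0,0,-1],[0,0,-2],[0,0,-3],[0,0,-3.6],[0,0,-4.1],[0,0,-4.5],[0,0,-4.8],[0,0,-4.8]], "dr": [[0,0,0],[0,0,0],[0,0,0],[0,0,0],[0,0,0],[0,0,0],[0,0,0],[0,0,0]]}'
python3 - <<'E'
from a import *
s,p,r=st();print((p-A)@ex,(p-A)@ey,s['contact_force'])
E
```

```text
clock: 60.25
position: [0.3909, -0.0844, 0.0042]
ee_rot: [-0.054, -0.702, -0.058, 0.708]
contact_force: [-0.3, 0.4, 1.1]
width: 0.0
clock: 61.05
position: [0.4395, -0.0772, 0.0047]
ee_rot: [-0.054, -0.703, -0.057, 0.706]
contact_force: [-0.7, 0.2, -0.0]
width: 0.0003
-0.19614295231931161 -0.12660640750122204 [-0.68469267  0.20013618 -0.00129276]
```

```bash
python3 -m creep '{"delta_pos": [[0,0,-0.2],[0,0,-0.4],[0,0,-0.4]], "dr": [[0,0,0],[0,0,0],[0,0,0]]}' | sed -n '2p;4p'
python3 -m creep '{"delta_pos": [[0,0,-0.2],[0,0,-0.3],[0,0,-0.3]], "dr": [[0,0,0],[0,0,0],[0,0,0]]}' | sed -n '2p;4p'
```

```text
position: [0.4418, -0.0767, 0.0045]
contact_force: [-3.6, -1.8, 2.1]
position: [0.4416, -0.0766, 0.0044]
contact_force: [-8.8, -5.0, 6.5]
```

Firm contact at about 10 N with no further motion. Back off, rise clear and check everything.

```bash
python3 -m creep '{"delta_pos": [[0,0,1],[0,0,3],[0,0,5],[-4,0,5],[-9,0,5],[-14,0,5],[-19,0,5],[-24,0,5],[-24,0,5]], "dr": [[0,0,0],[0,0,0],[0,0,0],[0,0,0],[0,0,0],[0,0,0],[0,0,0],[0,0,0],[0,0,0]]}'
python3 - <<'E'
from a import *
im=snap('wrist');t=snap('top');sc=snap('scene');w=cloud(im);hsv=cv2.cvtColor(im['pixels'],cv2.COLOR_BGR2HSV)
m=((hsv[...,0]<8)|(hsv[...,0]>172))&(hsv[...,1]>150)&(np.hypot(w[...,0]-.46,w[...,1]+.07)<.05)&(w[...,2]<.06)
P=w[m];q=np.stack([(P-A)@ex,(P-A)@ey,P[:,2]],1);print(len(P),np.percentile(q,[1,50,99],0).round(4))
for n in(t,sc):
  w=cloud(n);hsv=cv2.cvtColor(n['pixels'],cv2.COLOR_BGR2HSV)
  for nm,mm in(('r',((hsv[...,0]<8)|(hsv[...,0]>172))&(hsv[...,1]>120)),('g',(hsv[...,0]>45)&(hsv[...,0]<80)&(hsv[...,1]>130))):
    k,L,s_,c=cv2.connectedComponentsWithStats(mm.astype(np.uint8))
    for j in range(1,k):
      h=np.nanmedian(w[L==j],0)
      if s_[j,4]>15 and .3<h[0]<.8 and abs(h[1])<.5: print(nm,c[j].round(),h.round(3))
a=np.hstack([t['pixels'][60:300,130:514],sc['pixels'][120:360,140:524]]);cv2.imwrite('pics/fin.png',cv2.resize(a,(800,250)))
s,p,r=st();print(s['clock'],p)
E
```

```text
clock: 62.55
position: [0.4025, -0.0866, 0.252]
ee_rot: [0.056, 0.709, 0.055, -0.701]
contact_force: [0.6, 0.8, 0.3]
width: -0.0
350 [[-0.1817 -0.1391  0.0444]
 [-0.1707 -0.1265  0.0524]
 [-0.1599 -0.115   0.0555]]
r [265. 168.] [0.608 0.079 0.211]
r [419. 208.] [ 0.535 -0.356  0.073]
r [423. 243.] [ 0.434 -0.366  0.073]
g [371. 136.] [ 0.729 -0.209  0.133]
g [315. 163.] [ 0.626 -0.053  0.204]
g [242. 233.] [0.455 0.155 0.046]
g [246. 253.] [0.397 0.144 0.022]
r [238. 177.] [ 0.444 -0.367  0.07 ]
r [224. 195.] [ 0.546 -0.355  0.07 ]
r [353. 211.] [0.62  0.079 0.203]
g [302. 205.] [ 0.637 -0.053  0.194]
g [232. 233.] [ 0.74  -0.207  0.13 ]
62.7 [ 0.39745841 -0.08480085  0.24458074]
```

View pics/fin.png

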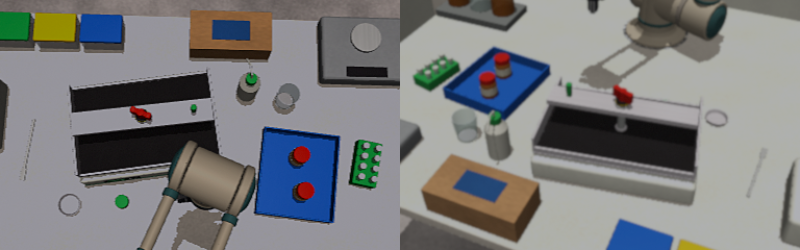

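The final view shows both jars upright in the tray, the bar along the platform, and everything else unmoved. One quick check of the bar direction by the starting measure before handing in.

Run:
```python
from h import *
for n in('top','scene'):
    im=dict(np.load('last_%s.npz'%n));w=cloud(im);c=cv2.cvtColor(im['pixels'],cv2.COLOR_BGR2HSV).reshape(-1,3);P=w.reshape(-1,3)
    b=P[(P[:,2]>.158)&(P[:,2]<.172)&(P[:,0]>.54)&(P[:,0]<.69)&(P[:,1]>-.13)&(P[:,1]<.28)&(c[:,1]<60)]
    for _ in range(3):
        v=np.linalg.svd(b[:,:2]-b[:,:2].mean(0),full_matrices=False)[2][0];m=b[:,:2].mean(0);b=b[abs((b[:,:2]-m)@[-v[1],v[0]])<.034]
    v=v*np.sign(v[1]);print(n,np.arctan2(-v[0],v[1]),np.median(b[:,2]))
```

```text
top 0.13475086437900063 0.1666831725597103
scene 0.1461748002506416 0.164552544661862
```

```bash
python3 -c "
from rig import manip
manip.sign_off()"
```

```text
the job is handed in; nothing more can be done
```

The job is done and handed in at about 63 s on the robot's clock, with every step in the order asked.

- **Releasing the bar:** I pulled the parking knob out to its detent (14.6 mm measured). I then undid the wing knob to its stop and turned the bar crosswise (1.565 rad measured).
- **Jars:** Only two were on the shaker. Both now stand upright in the spill tray. The second was knocked aside partway through, so I re-measured it before gripping.
- **Closing up:** I turned the bar back along the platform and tightened the wing knob to its stop (−2.3 N m at the stop, bar height back to its starting value). Last, I pushed the parking knob home until it stopped moving.

**Last checks:**
- **Parking knob:** it is about 15 mm in from its pulled-out position. One edge reading is 1.6 mm off the starting value, within what the different camera view explains.
- **Bar direction:** the bar is about 0.02 rad clockwise of where it started, and I left it because correcting it would have meant undoing the wing knob again.
- **Wing knob travel:** it measured about 4.1 rad rather than 4.2 when loosened. Turning it again with a firmer grip brought it back to the same angle, so I took that as the stop.
- **Other objects:** none appeared to have moved in the final pictures.

**Missed grips:** the real fingertips sit about 31 mm behind the reported tool point. My first parking-knob grip closed behind the head but still pulled the knob out, and the first bar-handle grip missed. I corrected for the offset after that.

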